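# Turn over the warming beads and lift their beaker level

### The arm

A 6-joint arm with a two-finger parallel gripper is mounted at the origin on the work surface. World frame = base frame: x ahead of the robot, y to its left, z up, the work surface at z = 0. Lengths are in m, angles in rad, forces in N, time in s.
With the tool pointing down it reaches from about 0.3 to 0.75 m from the base axis. Payload 8.5 kg.
Tool frame: the origin (TCP) lies midway between the tips of the shut fingers; the grasp point (between the pads) lies arm.hold_point_z behind it (arm.hold_point_z is the distance from the TCP to the grasp point, in m); z points along the fingers, y is the line along which they close (so a half turn about z gives the same grasp; the last joint's range is limited). The gripper opens to 85 mm and grips with 20 to 120 N. Pads are 22 mm wide; open, the fingers measure 114 mm over their backs; the gripper's body (76 mm by 85 mm) begins 54 mm behind the grasp point. The pads swing forward as they close: fully open they stand 13 mm farther back than shut.
Start: joints at [-1.386, 0.381, 1.297, -0, 1.464, -0.215], TCP at [0.214, -0.507, 0.231] pointing down, gripper open.
Joint ranges: [-3.11, 3.11], [-0.89, 2.33], [0.22, 2.48], [-1.42, 4.56], [0.17, 2.85], [-2.88, 2.88]. Speed limits (rad/s): [2.39, 2.39, 3.14, 3.14, 3.14, 3.14].

### API

Orientations are given as a unit quaternion [w, x, y, z].
In Python, from cell import monitor, get_image, get_calibration, ticket, arm gives the robot as it stands.
- The arm moves only by the tool arm_command, never from a script. Its argument "commands" is a list of rows, each an object with "hand": the finger opening in mm, from 0 to 85.4; "travel": the shift along the tool's x, y, z in units of 25 cm (1.0 is 25 cm), a list of three; "delta_rot": the turn, a rotation vector about the tool's x, y, z in units of 60 degrees (1.0 is 60 degrees), a list of three. A call has 1 to 8 rows; each row is the pose to reach, as a shift and turn from the pose commanded when the call began, along the tool's axes at that moment; what a row does not reach only later rows make up. A row lasts 1/12 s, in which the tool goes at most 41.7 mm and 7.16 degrees, less where a joint would pass 70% of its speed; a pose out of reach is approached as far as the arm can. A call with a number of a shift or a turn outside -1 to 1 is refused whole. A call with a gripper value outside its range is refused whole. The fingers move at their own pace and stop on an object; the grip force is fixed at half the most. Time passes only in rows, so rows that repeat a pose let the fingers close. It gives the time, the measured TCP pose, the force, the opening and the grip force at its end, in the units of the state.
- monitor.read_state(): the state, without advancing time (a new reading comes with each control period).
- get_image(name): name is "scene" or "top" or "wrist"; returns (picture, depth): 384x512x3 uint8, red, green, blue; 384x512 float32, m along the optical axis (not along the pixel's ray), 0 where there is no reading.
- get_calibration(name): a dict with "mtx" (3x3 intrinsics, pixels), "rvec" (rotation vector, rad) and "tvec" (3), from world to camera coordinates, as OpenCV has them. Camera axes: x right, y down, z forward; pixel columns grow to the right and rows downward; lengths in m; the calibration is good to about 2 mm. The wrist camera is an equidistant fisheye: a pixel r from the principal point sees the ray r / f radians off the axis. A picture is of the moment at which its call begins: read the wrist's pose just before it. get_calibration takes no time and is no camera call; for the wrist camera it gives the pose at the moment of the call.
- ticket.close_job(): hands the job in; it is judged then, once.
The state is a dict: "clock": time; "qpos": joint angles; "joint_velocities": joint speeds; "joint_efforts": joint torques, N m; "eef_pos": TCP position; "eef_rot": TCP orientation; "contact_force": force on the tool from outside, world axes, zero at the start; "moment": the same for the moment, N m; "opening": finger opening in m; "grip_force": force on a finger pad.
Only numpy, scipy, OpenCV 4.12 (cv2) and the standard library are available. Lean on these libraries where they do the work, as an engineer would, in place of code of your own. Each camera call takes 0.05 s, during which the arm holds its last target. There are 200 camera calls.

### The job

Take the stirring rod out of its stand and stir the white beads in the steel beaker with it, round and round a couple of times with its tip down among them so that they are well moved about, then hang the rod back in its stand. Then grip the beaker itself, lift it at least 10 cm clear above its warming plate and finish while still holding it there over the plate, steady and level with all five beads inside. Keep the beaker upright throughout and leave everything else on the bench where it is.

Things in the scene. Friction and masses are not known exactly. Their poses are not given: they have to be found in the camera images.
- beaker: straight round open steel beaker holding five beads, 66 mm outside diameter, 75 mm tall, wall 3 mm, bottom 4 mm thick, about 0.18 kg; it stands on the warming plate. Origin: centre of its underside. The beads lie loose in one layer and roll aside from a rod circling about 14 mm off its axis. Grip it across the diameter from above
- plate: low white square warming plate fixed to the bench, 130 x 130 mm, with a round aluminium top 120 mm across, 22 mm above the bench. Origin: centre of its underside on the bench
- rod: steel stirring rod that hangs upright in the stand, 85 mm of 8 mm round steel below a flat round flange (32 mm across, 3 mm thick) and a round grey handle, 14 mm across and 65 mm long, above the flange; 70 g. Origin: centre of the flange's underside, which rests on the stand's top; z points up along the handle, so the handle spans z = 3 to 68 mm
- rod_tip (a point): lower end of the stirring rod, 85 mm below the flange's underside
- stand: aluminium stand for the rod, fixed to the bench, 80 x 80 mm, 100 mm tall: a 10 mm top plate on two side walls, with one hole. Origin: centre of its underside on the bench
- stand_hole (a point): mouth of the 16 mm round hole through the middle of the stand's top plate, 100 mm above the bench; the rod passes through with 4 mm to spare all round and hangs by its flange, upright
- bead1_center (a point): centre of a white ceramic bead, 18 mm across, 11 g, one of five in the beaker
- bead2_center (a point): centre of a white ceramic bead, 18 mm across, 11 g, one of five in the beaker
- bead3_center (a point): centre of a white ceramic bead, 18 mm across, 11 g, one of five in the beaker
- bead4_center (a point): centre of a white ceramic bead, 18 mm across, 11 g, one of five in the beaker
- bead5_center (a point): centre of a white ceramic bead, 18 mm across, 11 g, one of five in the beaker
- tray: shallow open steel tray fixed to the bench, 120 x 150 x 18 mm, with two cassettes in it; a bystander. Origin: centre of its underside
- jar: closed amber glass jar, 60 mm wide, 85 mm tall; a bystander, loose. Origin: centre of its underside
- cup: empty wide low steel cup, 90 mm wide, 55 mm tall; a bystander, loose. Origin: centre of its underside
- mould1: small open steel mould, 40 x 32 x 12 mm; a bystander, loose. Origin: centre of its underside
- mould2: small open steel mould, 40 x 32 x 12 mm; a bystander, loose. Origin: centre of its underside
- forceps: pair of steel forceps lying flat along its own x, 135 mm long, 8 mm high; a bystander, loose. Origin: centre of its underside
- cassette1: white plastic cassette, 40 x 28 x 7 mm, lying in the tray; a bystander, loose. Origin: centre of its underside
- cassette2: white plastic cassette, 40 x 28 x 7 mm, lying in the tray; a bystander, loose. Origin: centre of its underside

How it is judged:
On the way, in this order (a step that is already met when the one before it is completed fails the run):
1. the held rod's tip is down among the beads, on the beaker's +x side (z of rod_tip in the frame of beaker below 0.03 m and horizontal distance between rod_tip and beaker below 0.032 m and contact force between rod and the fingers above 0.3 N and x of rod_tip in the frame of beaker above 0.007 m), for 0.04 s.
2. the tip has gone on round to its +y or -y side (z of rod_tip in the frame of beaker below 0.03 m and horizontal distance between rod_tip and beaker below 0.032 m and contact force between rod and the fingers above 0.3 N and x of rod_tip in the frame of beaker between -0.006 and 0.006 m and (y of rod_tip in the frame of beaker above 0.007 m or y of rod_tip in the frame of beaker below -0.007 m)), for 0.04 s.
3. the tip has gone on round to its -x side (z of rod_tip in the frame of beaker below 0.03 m and horizontal distance between rod_tip and beaker below 0.032 m and contact force between rod and the fingers above 0.3 N and x of rod_tip in the frame of beaker below -0.007 m), for 0.04 s.
4. the tip has gone on round to its +y or -y side (all of step 2), for 0.04 s.
5. the tip has come round again to the +x side, and at least three beads lie over 8 mm from where they began (all of step 1 and (distance of each of bead1_center, bead2_center, bead3_center from where it was at the start of the episode above 0.008 m or distance of each of bead1_center, bead2_center, bead4_center from where it was at the start of the episode above 0.008 m or distance of each of bead1_center, bead2_center, bead5_center from where it was at the start of the episode above 0.008 m or distance of each of bead1_center, bead3_center, bead4_center from where it was at the start of the episode above 0.008 m or distance of each of bead1_center, bead3_center, bead5_center from where it was at the start of the episode above 0.008 m or distance of each of bead1_center, bead4_center, bead5_center from where it was at the start of the episode above 0.008 m or distance of each of bead2_center, bead3_center, bead4_center from where it was at the start of the episode above 0.008 m or distance of each of bead2_center, bead3_center, bead5_center from where it was at the start of the episode above 0.008 m or distance of each of bead2_center, bead4_center, bead5_center from where it was at the start of the episode above 0.008 m or distance of each of bead3_center, bead4_center, bead5_center from where it was at the start of the episode above 0.008 m)), for 0.04 s.
6. the rod hangs upright in the stand again, let go, while the beaker still stands on its plate (horizontal distance between rod and stand_hole below 0.009 m and z of rod in the frame of stand_hole between -0.004 and 0.004 m and angle between rod's own z axis and vertical below 0.08 rad and contact force between rod and the fingers below 0.05 N and linear speed of rod below 0.02 m/s and height (world z) of beaker below 0.03 m), for 0.2 s.
At the end, for the whole second after the job is handed in: Fingers hold the beaker, underside 118 to 350 mm above the bench, within 60 mm of over the plate's centre, tilt under 0.12 rad, still (20 mm/s, 0.15 rad/s), not touching plate, stand or tray, five beads inside; rod hangs untouched in the stand: 9 mm sideways, 4 mm in height, upright to 0.08 rad (height (world z) of beaker between 0.118 and 0.35 m and angle between beaker's own z axis and vertical below 0.12 rad and horizontal distance between beaker and plate below 0.06 m and linear speed of each of beaker, rod below 0.02 m/s and angular speed of beaker below 0.15 rad/s and contact force between beaker and the fingers above 1 N and contact force between beaker and plate below 0.05 N and contact force between beaker and stand below 0.05 N and contact force between beaker and tray below 0.05 N and z of bead1_center in the frame of beaker between 0.004 and 0.072 m and horizontal distance between each of bead1_center, bead2_center, bead3_center, bead4_center, bead5_center and beaker below 0.035 m and z of bead2_center in the frame of beaker between 0.004 and 0.072 m and z of bead3_center in the frame of beaker between 0.004 and 0.072 m and z of bead4_center in the frame of beaker between 0.004 and 0.072 m and z of bead5_center in the frame of beaker between 0.004 and 0.072 m and horizontal distance between rod and stand_hole below 0.009 m and z of rod in the frame of stand_hole between -0.004 and 0.004 m and angle between rod's own z axis and vertical below 0.08 rad and contact force between rod and the fingers below 0.05 N); the arm keeps its last pose, push and grip.
It fails at once if the beaker is tipped by more than 0.4 rad (angle between beaker's own z axis and vertical above 0.4 rad).
It fails at once if a bystander is moved by more than 30 mm (distance of any of jar, cup, mould1, mould2, forceps, cassette1, cassette2 from where it was at the start of the episode above 0.03 m).
It also fails if it takes over 72 s, if anything falls off the work surface, if the arm or the gripper's body presses on something with over 40 N, if the wrist force passes 120 N, or if a joint passes its speed limit or range.

## Working session

There is one attempt and no reset: what is moved stays moved. The work goes in short steps, Python scripts to look and compute and a tool call to move; the robot and the scene stay as the last step left them, time stands still between calls to the robot, and variables do not carry over. Pictures are saved under pics/ and viewed, at most 10 in all, crops included, and the job is handed in when it is done.

Besides the shell and the picture viewer there is one more tool, called after "Call:" as a command line: name --argument value ..., lists and objects as JSON in quotes. arm_command: Moves the arm, as the interface text tells. Its arguments: {"type":"object","properties":{"commands":{"type":"array"}},"required":["commands"]}

```bash
mkdir -p pics; ls; python3 - <<'E'
from cell import monitor,get_image,get_calibration,arm
import cv2,numpy as np
s=monitor.read_state();print(s, arm.hold_point_z)
for n in("scene","top"):
    p,d=get_image(n);cv2.imwrite(f"pics/{n}.png",p[...,::-1]);np.save(f"{n}_d.npy",d)
    print(n,get_calibration(n))
E
```

```text
pics
{'clock': 0.0, 'qpos': array([-1.38632671e+00,  3.81170394e-01,  1.29830190e+00,  1.27597412e-05,
        1.46361199e+00, -2.15318949e-01]), 'joint_velocities': array([ 0.0006593 ,  0.00167619,  0.00032155, -0.00267948, -0.00047453,
        0.00167945]), 'joint_efforts': array([ 8.11475402e-04, -4.48459017e+01, -2.31278104e+01, -6.04998309e-05,
        4.79783586e-03,  6.06723546e-06]), 'eef_pos': array([ 0.21400528, -0.50631618,  0.23071166]), 'eef_rot': array([-7.45627543e-04,  9.80087439e-01,  1.98564991e-01,  1.78454702e-05]), 'contact_force': array([ 0.81359001, -0.20278496,  0.05113555]), 'moment': array([-0.04266514,  0.00630667, -0.00460337]), 'grip_force': 0.0, 'opening': 0.08525412513142487} 0.0187
scene {'mtx': array([[434.28774073,   0.        , 255.41723687],
       [  0.        , 434.28774073, 199.24648748],
       [  0.        ,   0.        ,   1.        ]]), 'rvec': array([ 1.58608094,  1.62686559, -0.8743428 ]), 'tvec': array([-1.01927293e-03, -2.37961109e-01,  1.70647102e+00])}
top {'mtx': array([[353.70660747,   0.        , 258.80047492],
       [  0.        , 353.70660747, 192.90714543],
       [  0.        ,   0.        ,   1.        ]]), 'rvec': array([ 2.17334072, -2.1290299 ,  0.11745109]), 'tvec': array([-0.01191305,  0.58863746,  0.91577347])}
```

View pics/scene.png

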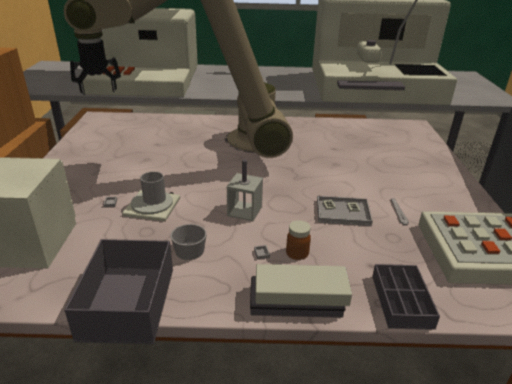

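View pics/top.png

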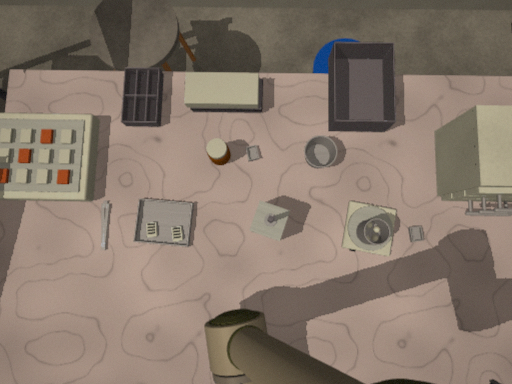

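The scene picture shows the beaker on its plate at (152,190) and the stand with the rod at (245,195). In the top picture the beaker is at (375,230), the stand at (270,220), the cup at (321,152) and a mould at (416,233). Next I enlarge these.

```bash
python3 - <<'E'
import cv2,numpy as np
t=cv2.imread("pics/top.png");s=cv2.imread("pics/scene.png")
a=cv2.resize(t[195:265,240:400],None,fx=5,fy=5,interpolation=2)  # 800x350
b=cv2.resize(s[155:225,115:275],None,fx=5,fy=5,interpolation=2)
cv2.imwrite("pics/ct.png",a);cv2.imwrite("pics/cs.png",b)
E
```

```text
(no output)
```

View pics/ct.png

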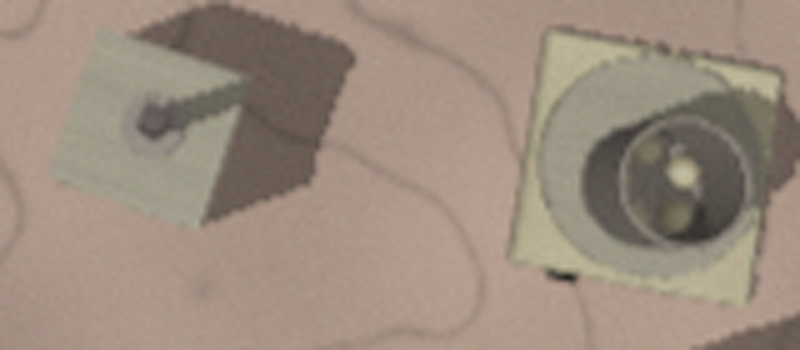

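View pics/cs.png

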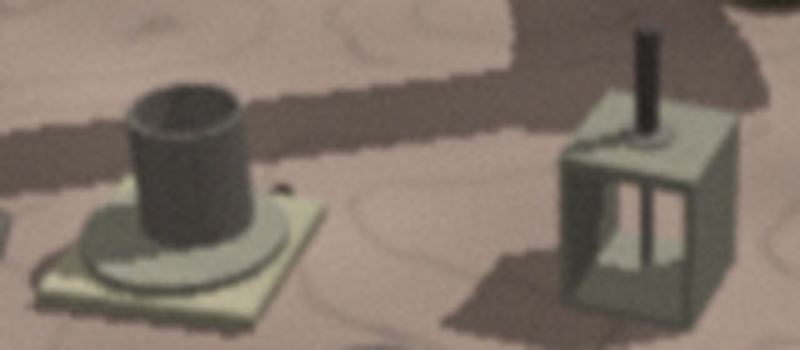

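The enlarged crops show:
- **Top:** rod axis at crop (154,121), beaker rim centre at (686,183), and three or four beads in the beaker. Plate corners are at (545,27), (783,72), (750,303) and (510,262).
- **Scene:** rim centre at (188,110), handle top at (648,32), flange at (650,136).

```bash
cat > h.py <<'E'
import cv2,numpy as np
from scipy.spatial.transform import Rotation as R
from cell import monitor,get_image,get_calibration,arm
def ray(n,uv,c=None):
    c=c or get_calibration(n);Rm=cv2.Rodrigues(c["rvec"])[0];K=c["mtx"];o=-Rm.T@c["tvec"]
    x=(uv[0]-K[0,2])/K[0,0];y=(uv[1]-K[1,2])/K[1,1]
    if n=="wrist":
        t=np.hypot(x,y);s=np.sin(t)/max(t,1e-9);v=np.array([x*s,y*s,np.cos(t)])
    else: v=np.array([x,y,1.])
    v=Rm.T@v;return o,v/np.linalg.norm(v)
def tri(rs):
    A=sum(np.eye(3)-np.outer(v,v) for o,v in rs);b=sum((np.eye(3)-np.outer(v,v))@o for o,v in rs)
    p=np.linalg.solve(A,b);e=[np.linalg.norm((np.eye(3)-np.outer(v,v))@(p-o)) for o,v in rs];return p,e
def atz(r,z): o,v=r;return o+v*(z-o[2])/v[2]
def state():
    s=monitor.read_state();q=s["eef_rot"];r=R.from_quat([q[1],q[2],q[3],q[0]])
    return s,r
def plan(target,yaw_y=None):
    """print shift in tool axes (units) and rotation to tool down with y axis at angle yaw_y"""
    s,r=state();d=r.inv().apply(np.array(target)-s["eef_pos"])/.25
    print("shift",d.round(4))
    if yaw_y is not None:
        best=None
        for k in(0,np.pi):
            a=yaw_y+k;y=np.array([np.cos(a),np.sin(a),0]);z=np.array([0,0,-1.]);x=np.cross(y,z)
            rv=(r.inv()*R.from_matrix(np.c_[x,y,z])).as_rotvec()
            print("rot",(rv/(np.pi/3)).round(4))
E
python3 - <<'E'
from h import *
T=lambda u,v:ray("top",((u+.5)/5-.5+240,(v+.5)/5-.5+195))
S=lambda u,v:ray("scene",((u+.5)/5-.5+115,(v+.5)/5-.5+155))
print("rim",tri([T(686,183),S(188,110)]))
print("handletop",tri([T(154,120),S(648,32)]))
print("flange",tri([T(154,127),S(650,136)]))
print("stand top",tri([T(150,127),S(650,137)]))
pts=[(102,28),(247,75),(202,228),(50,178)]
c=[atz(T(*p),.1) for p in pts];print(np.round(c,4),np.mean(c,0))
pts=[(545,27),(783,72),(750,303),(510,262)]
c=[atz(T(*p),.02) for p in pts];print(np.round(c,4),np.mean(c,0))
for n,p in dict(jar=(217,150),cup=(321,150),mould=(416,233),m1=(254,153)).items(): print(n,atz(ray("top",p),.05))
print("edge radius", np.linalg.norm(atz(T(751,183),.097)-atz(T(621,183),.097)))
print(get_calibration("wrist"))
E
```

```text
rim (array([ 0.49132192, -0.29200898,  0.09659429]), [np.float64(0.0027317477811214423), np.float64(0.0027317477811212828)])
handletop (array([ 0.51373678, -0.02812702,  0.16492794]), [np.float64(0.0016264805998954643), np.float64(0.0016264805998954484)])
flange (array([ 0.51358432, -0.0279401 ,  0.09951217]), [np.float64(0.0031113485675319705), np.float64(0.0031113485675319697)])
stand top (array([ 0.51358993, -0.02694857,  0.09885227]), [np.float64(0.002125827244066009), np.float64(0.0021258272440660073)])
[[ 0.5625 -0.0042  0.1   ]
 [ 0.5405 -0.0769  0.1   ]
 [ 0.4644 -0.0556  0.1   ]
 [ 0.4873  0.02    0.1   ]] [ 0.51367327 -0.02915713  0.1       ]
[[ 0.5762 -0.2444  0.02  ]
 [ 0.5542 -0.3727  0.02  ]
 [ 0.4303 -0.3519  0.02  ]
 [ 0.4492 -0.2245  0.02  ]] [ 0.50246301 -0.29834804  0.02      ]
jar [0.70139902 0.11521425 0.05      ]
cup [ 0.70649629 -0.16460208  0.05      ]
mould [ 0.49010268 -0.41106937  0.05      ]
m1 [0.69496224 0.01522825 0.05      ]
edge radius 0.06407512070207981
{'mtx': array([[297.31863964,   0.        , 262.89443642],
       [  0.        , 297.31863964, 186.14927117],
       [  0.        ,   0.        ,   1.        ]]), 'rvec': array([-2.40327484,  1.59011812,  0.24294065]), 'tvec': array([-0.5491439 , -0.03898574,  0.37998363])}
```

Call:
arm_command --commands '[{"hand":85,"travel":[1,-0.33,0],"delta_rot":[0,0,0]},{"hand":85,"travel":[1,-0.33,0],"delta_rot":[0,0,0]},{"hand":85,"travel":[1,-0.33,0],"delta_rot":[0,0,0]},{"hand":85,"travel":[1,-0.33,0],"delta_rot":[0,0,0]},{"hand":85,"travel":[1,-0.33,0],"delta_rot":[0,0,0]},{"hand":85,"travel":[1,-0.33,0],"delta_rot":[0,0,0]},{"hand":85,"travel":[1,-0.33,0],"delta_rot":[0,0,0]},{"hand":85,"travel":[1,-0.33,0],"delta_rot":[0,0,0]}]'

```text
clock: 0.77
eef_pos: [0.4142, -0.3308, 0.2311]
eef_rot: [-0.0, 0.98, 0.201, 0.0]
contact_force: [-0.2, -0.6, -1.0]
opening: 0.0845
grip_force: 0.0
```

```bash
python3 - <<'E'
from h import *
s,r=state();print(s["clock"],s["eef_pos"],r.as_matrix().round(3))
c=get_calibration("wrist");Rm=cv2.Rodrigues(c["rvec"])[0];print("cam",-Rm.T@c["tvec"],"axis",Rm[2])
p,d=get_image("wrist");cv2.imwrite("pics/w1.png",p[...,::-1]);np.save("w1c.npy",c,allow_pickle=True)
plan([.5137,-.028,.231],None)
E
```

```text
0.7667 [ 0.4141723  -0.33082699  0.23106361] [[ 0.919  0.393 -0.   ]
 [ 0.393 -0.919  0.001]
 [ 0.    -0.001 -1.   ]]
cam [ 0.48419351 -0.3006535   0.37389435] axis [-0.27258535 -0.11598385 -0.95511516]
shift [ 8.477e-01 -9.618e-01  5.000e-04]
```

View pics/w1.png

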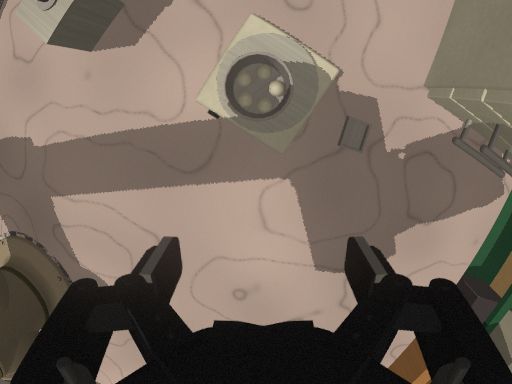

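The wrist picture shows the beaker rim centred near (258,87). The five beads form a ring at (264,72), (278,88), (265,104), (248,103) and (243,78), so its middle is free. Next I go over the rod.

```bash
python3 - <<'E'
from h import *
c=np.load("w1c.npy",allow_pickle=True).item()
im=cv2.imread("pics/w1.png")
for px in[(258,87),(258.5,86)]:print(atz(ray("wrist",px,c),.097))
for px in[(264,72),(278,88),(265,104),(248,103),(243,78)]:print("bead",atz(ray("wrist",px,c),.035))
r=[ray("wrist",(258,87),c),ray("top",(376.8,231.2)),ray("scene",(152.2,176.6))];print(tri(r))
E
```

```text
[ 0.49063749 -0.29266517  0.097     ]
[ 0.49167379 -0.29271877  0.097     ]
bead [ 0.51048667 -0.29027151  0.035     ]
bead [ 0.49995781 -0.31187933  0.035     ]
bead [ 0.47736526 -0.30574634  0.035     ]
bead [ 0.47092213 -0.28767696  0.035     ]
bead [ 0.49505926 -0.27133402  0.035     ]
(array([ 0.49095131, -0.29230079,  0.09627321]), [np.float64(0.00045365350632743835), np.float64(0.002614299811456961), np.float64(0.0028819579203767315)])
```

Call:
arm_command --commands '[{"hand":85,"travel":[0.7,-0.98,0],"delta_rot":[0,0,0]},{"hand":85,"travel":[0.7,-0.98,0],"delta_rot":[0,0,0]},{"hand":85,"travel":[0.7,-0.98,0],"delta_rot":[0,0,0]},{"hand":85,"travel":[0.7,-0.98,0],"delta_rot":[0,0,0]},{"hand":85,"travel":[0.7,-0.98,0],"delta_rot":[0,0,0]},{"hand":85,"travel":[0.7,-0.98,0],"delta_rot":[0,0,0]},{"hand":85,"travel":[0.7,-0.98,0],"delta_rot":[0,0,0]},{"hand":85,"travel":[0.7,-0.98,0],"delta_rot":[0,0,0]}]'

```text
clock: 1.48
eef_pos: [0.478, -0.0362, 0.2314]
eef_rot: [-0.001, 0.98, 0.2, 0.0]
contact_force: [-0.2, 0.1, 0.4]
opening: 0.0852
grip_force: 0.0
```

```bash
python3 - <<'E'
from h import *
s,r=state();print(s["clock"],s["eef_pos"],s["opening"])
c=get_calibration("wrist")
p,d=get_image("wrist");cv2.imwrite("pics/w2.png",p[...,::-1]);np.save("w2c.npy",c,allow_pickle=True)
plan([.5137,-.028,.231],None)
E
```

```text
1.4833 [ 0.47802348 -0.03620744  0.23135228] 0.0852493107927183
shift [0.1451 0.0227 0.0012]
```

View pics/w2.png

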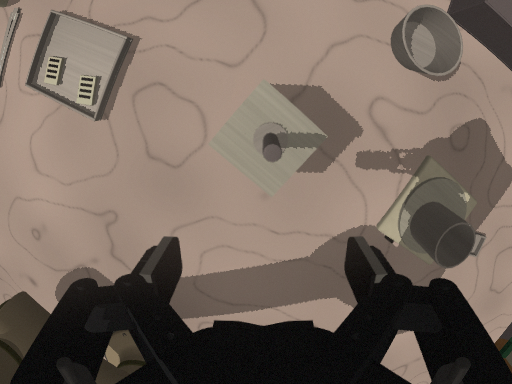

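The handle top is centred near (272,153) and the flange near (269,135). The stand and rod are clearly in view.

```bash
python3 - <<'E'
from h import *
c=np.load("w2c.npy",allow_pickle=True).item()
print(atz(ray("wrist",(272,153),c),.168),atz(ray("wrist",(269,135),c),.103))
for p in[(267,80),(327,133),(270,198),(211,142)]:print("st",atz(ray("wrist",p,c),.1))
print(tri([ray("wrist",(272,153),c),ray("top",(270.4,218.6)),ray("scene",(244.2,161))]))
plan([.514,-.0285,.126])
E
```

```text
[ 0.51421564 -0.02735077  0.168     ] [ 0.51789669 -0.02477843  0.103     ]
st [ 0.56363062 -0.00318378  0.1       ]
st [ 0.54141552 -0.07402732  0.1       ]
st [ 0.46134756 -0.0504294   0.1       ]
st [0.49050992 0.02258884 0.1       ]
(array([ 0.51371509, -0.02797621,  0.1648882 ]), [np.float64(0.000304937274953358), np.float64(0.0017785789751358337), np.float64(0.001474697250275272)])
shift [0.1453 0.0253 0.4212]
```

Call:
arm_command --commands '[{"hand":85,"travel":[0.146,0.025,0],"delta_rot":[0,0,0]},{"hand":85,"travel":[0.146,0.025,0.12],"delta_rot":[0,0,0]},{"hand":85,"travel":[0.146,0.025,0.24],"delta_rot":[0,0,0]},{"hand":85,"travel":[0.146,0.025,0.36],"delta_rot":[0,0,0]},{"hand":60,"travel":[0.146,0.025,0.42],"delta_rot":[0,0,0]},{"hand":30,"travel":[0.146,0.025,0.42],"delta_rot":[0,0,0]},{"hand":24,"travel":[0.146,0.025,0.42],"delta_rot":[0,0,0]},{"hand":24,"travel":[0.146,0.025,0.42],"delta_rot":[0,0,0]}]'

```text
clock: 2.2
eef_pos: [0.5147, -0.0324, 0.1275]
eef_rot: [0.001, 0.98, 0.198, 0.001]
contact_force: [0.6, 0.6, 0.5]
opening: 0.038
grip_force: 0.0
```

Call:
arm_command --commands '[{"hand":18,"travel":[0,0,0],"delta_rot":[0,0,0]},{"hand":14,"travel":[0,0,0],"delta_rot":[0,0,0]},{"hand":5,"travel":[0,0,0],"delta_rot":[0,0,0]},{"hand":0,"travel":[0,0,0],"delta_rot":[0,0,0]},{"hand":0,"travel":[0,0,0],"delta_rot":[0,0,0]},{"hand":0,"travel":[0,0,0],"delta_rot":[0,0,0]}]'

```text
clock: 2.7
eef_pos: [0.5143, -0.0307, 0.1272]
eef_rot: [0.0, 0.98, 0.199, 0.001]
contact_force: [-1.5, 2.9, 5.9]
opening: 0.0123
grip_force: 58.2
```

```bash
python3 - <<'E'
from h import *
s,r=state();print(s["clock"],s["eef_pos"],s["opening"],s["grip_force"],s["contact_force"],r.as_matrix().round(4))
E
```

```text
2.7 [ 0.51425861 -0.03073192  0.127241  ] 0.012348635011425607 58.2031524181366 [-1.52421755  2.86955259  5.93109368] [[ 9.210e-01  3.896e-01  1.100e-03]
 [ 3.896e-01 -9.210e-01  1.000e-04]
 [ 1.100e-03  3.000e-04 -1.000e+00]]
```

Call:
arm_command --commands '[{"hand":0,"travel":[0,0,-0.06],"delta_rot":[0,0,0]},{"hand":0,"travel":[0,0,-0.14],"delta_rot":[0,0,0]},{"hand":0,"travel":[0,0,-0.24],"delta_rot":[0,0,0]},{"hand":0,"travel":[0,0,-0.34],"delta_rot":[0,0,0]},{"hand":0,"travel":[0,0,-0.44],"delta_rot":[0,0,0]},{"hand":0,"travel":[0,0,-0.48],"delta_rot":[0,0,0]},{"hand":0,"travel":[0,0,-0.48],"delta_rot":[0,0,0]}]'

```text
clock: 3.28
eef_pos: [0.515, -0.0314, 0.249]
eef_rot: [0.002, 0.98, 0.199, 0.002]
contact_force: [-1.0, 0.6, -0.0]
opening: 0.0124
grip_force: 58.2
```

```bash
python3 - <<'E'
from h import *
s,r=state();print(s["clock"],s["eef_pos"],s["opening"],s["grip_force"],s["contact_force"],r.as_matrix().round(4))
cc={}
for n in("scene","wrist","top"):
    cc[n]=get_calibration(n);p,d=get_image(n);cv2.imwrite(f"pics/{n}3.png",p[...,::-1])
np.save("c3.npy",cc,allow_pickle=True)
s3=cv2.imread("pics/scene3.png")[90:215,195:295];t3=cv2.imread("pics/wrist3.png")[70:270,160:360]
a=cv2.resize(s3,None,fx=4,fy=4,interpolation=2);b=cv2.resize(t3,(500,500),interpolation=2)[:500,:400]
cv2.imwrite("pics/c3.png",np.hstack([a,b]))
plan([.491,-.2925,s["eef_pos"][2]])
E
```

```text
3.2833 [ 0.51499826 -0.03138036  0.24901012] 0.012420235521316216 58.16611468791962 [-0.96916106  0.61047323 -0.04912138] [[ 0.921   0.3895  0.0054]
 [ 0.3895 -0.921  -0.0021]
 [ 0.0041  0.004  -1.    ]]
shift [-0.4909  0.9281 -0.015 ]
```

View pics/c3.png

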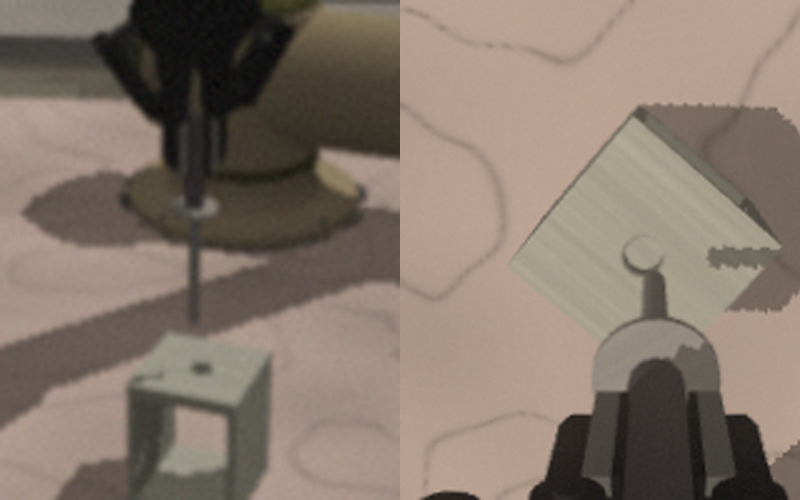

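The rod is held upright, with its tip at scene crop (193,323) and the stand hole at (201,368). In the wrist crop the tip is at about (651,273) and the hole at (642,253).

```bash
python3 - <<'E'
from h import *
c=np.load("c3.npy",allow_pickle=True).item()
S=lambda u,v:ray("scene",((u+.5)/4-.5+195,(v+.5)/4-.5+90))
W=lambda u,v:ray("wrist",((u-400+.5)/2.5-.5+160,(v+.5)/2.5-.5+70),c["wrist"])
print("tip",tri([S(193,323),W(651,273)]), atz(W(651,273),.137),"hole",tri([S(201,368),W(642,253)]),atz(W(642,253),.1))
print("tip S at y plane", [ (o+v*((.514-o[0])/v[0])) for o,v in [S(193,323)]],[ (o+v*((.514-o[0])/v[0])) for o,v in [S(201,368)]])
E
```

```text
tip (array([ 0.51782819, -0.02838817,  0.13785464]), [np.float64(0.0013974913577332363), np.float64(0.0013974913577332298)]) [ 0.51767882 -0.0270716   0.137     ] hole (array([ 0.51437839, -0.02414145,  0.10053842]), [np.float64(0.00010273340446445998), np.float64(0.00010273340446446385)]) [ 0.51424431 -0.02428757  0.1       ]
tip S at y plane [array([ 0.514     , -0.0299053 ,  0.13595045])] [array([ 0.514     , -0.02404988,  0.1003106 ])]
```

Call:
arm_command --commands '[{"hand":0,"travel":[-0.03,0.06,0],"delta_rot":[0,0,0]},{"hand":0,"travel":[-0.1,0.18,0],"delta_rot":[0,0,0]},{"hand":0,"travel":[-0.18,0.33,0],"delta_rot":[0,0,0]},{"hand":0,"travel":[-0.26,0.48,0],"delta_rot":[0,0,0]},{"hand":0,"travel":[-0.34,0.63,0],"delta_rot":[0,0,0]},{"hand":0,"travel":[-0.42,0.77,0],"delta_rot":[0,0,0]},{"hand":0,"travel":[-0.48,0.88,0],"delta_rot":[0,0,0]},{"hand":0,"travel":[-0.504,0.925,0],"delta_rot":[0,0,0]}]'

```text
clock: 4.1
eef_pos: [0.4869, -0.297, 0.2443]
eef_rot: [-0.001, 0.98, 0.197, -0.001]
contact_force: [-0.5, -0.2, -0.5]
opening: 0.0122
grip_force: 58.3
```

Call:
arm_command --commands '[{"hand":0,"travel":[0,0,0],"delta_rot":[0,0,0]},{"hand":0,"travel":[0,0,0],"delta_rot":[0,0,0]},{"hand":0,"travel":[0,0,0],"delta_rot":[0,0,0]}]'

```text
clock: 4.35
eef_pos: [0.4882, -0.2918, 0.2458]
eef_rot: [-0.001, 0.98, 0.199, -0.0]
contact_force: [-0.4, -0.3, -0.6]
opening: 0.0125
grip_force: 58.3
```

```bash
python3 - <<'E'
from h import *
s,r=state();print(s["clock"],s["eef_pos"],s["opening"],s["grip_force"],s["contact_force"],r.as_matrix().round(4))
cc={}
for n in("scene","wrist","top"):
    cc[n]=get_calibration(n);p,d=get_image(n);cv2.imwrite(f"pics/{n}4.png",p[...,::-1])
np.save("c4.npy",cc,allow_pickle=True)
s3=cv2.imread("pics/scene4.png")[100:225,100:200];t3=cv2.imread("pics/wrist4.png")[90:250,180:340]
a=cv2.resize(s3,None,fx=4,fy=4,interpolation=2);b=cv2.resize(t3,(400,400),interpolation=2)
b=np.vstack([b,np.zeros((100,400,3),np.uint8)])
cv2.imwrite("pics/c4.png",np.hstack([a,b]))
E
```

```text
4.35 [ 0.48818065 -0.2917691   0.24580342] 0.012484593604730705 58.29533636569977 [-0.37074179 -0.25578102 -0.6077824 ] [[ 9.207e-01  3.903e-01 -8.000e-04]
 [ 3.903e-01 -9.207e-01  1.100e-03]
 [-3.000e-04 -1.400e-03 -1.000e+00]]
```

View pics/c4.png

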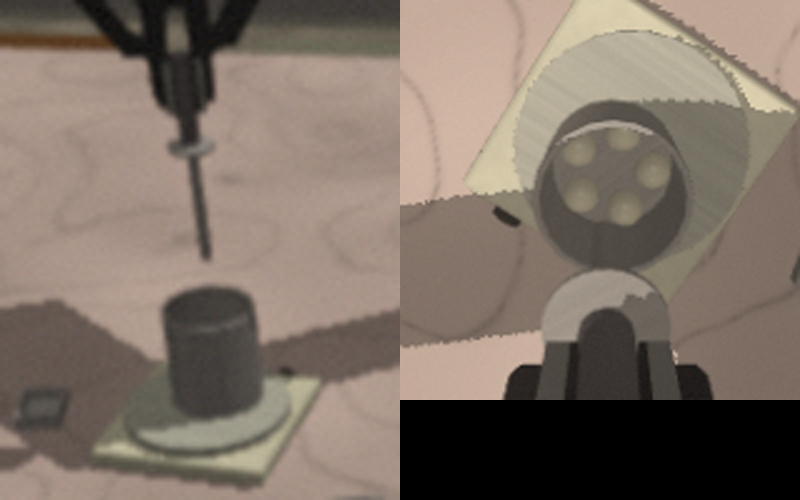

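The scene crop shows the rod leaning, with its tip at (207,258) about 0.1 rad off the beaker's axis, so it seems to have pivoted in the pads. I'll let it settle and measure the tilt from depth.

```bash
cat >> h.py <<'E'
def cloud(n):
    c=get_calibration(n);p,d=get_image(n);K=c["mtx"];Rm=cv2.Rodrigues(c["rvec"])[0]
    v,u=np.nonzero(d>0);z=d[v,u];x=(u-K[0,2])/K[0,0];y=(v-K[1,2])/K[1,1]
    if n=="wrist":
        t=np.hypot(x,y);k=np.tan(np.minimum(t,1.4))/np.maximum(t,1e-9);x=x*k;y=y*k
    P=(np.c_[x*z,y*z,z]-c["tvec"])@Rm;return P,p,d,u,v
def rodline(n="scene"):
    P,p,d,u,v=cloud(n);s,r=state();t=s["eef_pos"]
    rel=P-t
    m=(np.hypot(rel[:,0],rel[:,1])<.045)&(rel[:,2]<-.02)&(rel[:,2]>-.145)
    for a in np.arange(-.14,-.02,.01):
        k=m&(rel[:,2]>=a)&(rel[:,2]<a+.01)
        if k.sum(): print(n,round(a+.005,3),k.sum(),(np.median(rel[k],0)*1000).round(1), "px",u[k].mean().round(2),v[k].mean().round(1))
E
python3 - <<'E'
from h import *
rodline("scene");rodline("top");s,r=state();print(s["clock"],s["eef_pos"])
E
```

```text
scene -0.115 1 [   2.2    3.3 -110.5] px 151.0 164.0
scene -0.105 10 [   4.     5.4 -104.9] px 151.2 162.4
scene -0.095 9 [  5.   3. -95.] px 150.22 159.4
scene -0.085 10 [  3.4   3.8 -85. ] px 150.0 156.1
scene -0.075 8 [  4.4   4.8 -76.3] px 149.88 153.2
scene -0.065 11 [  4.1   3.2 -63.9] px 149.0 149.6
scene -0.055 10 [  4.6   4.1 -54.8] px 149.0 146.2
scene -0.045 10 [  3.1   2.6 -45.2] px 148.1 142.8
scene -0.035 7 [  3.9   2.9 -35. ] px 148.0 140.0
scene -0.025 53 [  6.9   3.9 -25. ] px 147.36 136.4
top -0.115 1 [  -1.7    1.6 -112.8] px 380.0 233.0
top -0.105 5 [   2.8    3.  -104. ] px 380.6 231.4
top -0.095 7 [  0.5   2.4 -94.6] px 382.14 231.6
top -0.085 4 [  1.4   2.5 -83.8] px 383.5 231.5
top -0.075 7 [  0.2   3.  -74.8] px 384.86 231.7
top -0.065 4 [  1.2   2.7 -67.5] px 386.25 231.5
top -0.025 56 [ 10.2   6.2 -24.5] px 392.0 227.0
4.6 [ 0.48833458 -0.29218307  0.24649958]
```

```bash
python3 - <<'E'
from h import *
t=np.array([.4882,-.292,.2461])
p,e=tri([ray("scene",(151.3,164)),ray("top",(380.2,232))]);print("tip rel",(p-t)*1e3,e)
P,pi,d,u,v=cloud("wrist")
rel=P-t
Rt=state()[1].as_matrix();q=rel@Rt   # tool frame
m=(abs(q[:,1])<.02)&(q[:,2]>.02)&(q[:,2]<.13)&(abs(q[:,0])<.06)
for a in np.arange(.02,.13,.01):
    k=m&(q[:,2]>=a)&(q[:,2]<a+.01)
    if k.sum():print(round(a,3),k.sum(),(np.median(q[k],0)*1e3).round(1),u[k].mean().round(1),v[k].min(),v[k].max())
cv2.imwrite("pics/w5.png",cv2.resize(pi[100:250,180:340][...,::-1],None,fx=4,fy=4,interpolation=2))
print(state()[0]["clock"])
E
```

```text
tip rel [   0.69892388    2.62901751 -110.69234888] [np.float64(0.0011009766702964597), np.float64(0.0011009766702965182)]
0.02 1028 [ 8.8 -0.6 23.6] 261.9 197 229
0.06 30 [ 5.  -1.4 65.9] 261.3 193 196
0.07 42 [ 4.5 -1.5 74.5] 260.9 189 196
0.08 35 [ 4.5 -1.6 84.2] 260.7 185 193
0.09 31 [ 4.6 -1.6 95.1] 261.1 182 187
0.1 26 [  4.5  -1.7 104.3] 260.8 179 183
4.65
```

View pics/w5.png

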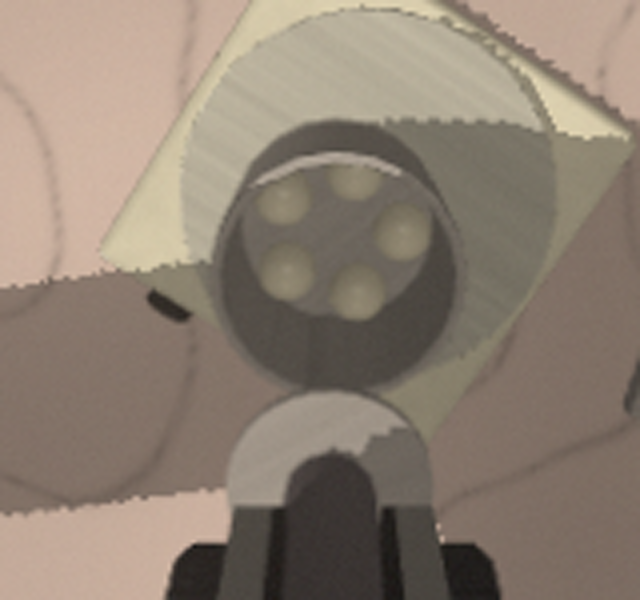

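The rod shows dark against the beaker's inner wall, and by depth it hangs vertical with its tip under the TCP. The rim ellipse is centred near (340,270), and the ring of beads has a free middle near (322,230).

```bash
python3 - <<'E'
from h import *
s,r=state();t=s["eef_pos"];print(s["clock"],t)
for px in [(340,270),(338,272)]:print(atz(ray("wrist",((px[0]+.5)/4-.5+180,(px[1]+.5)/4-.5+100)),.097))
plan([.4908,-.2945,.1465])
E
```

```text
4.65 [ 0.48829944 -0.29239055  0.24649233]
[ 0.49409282 -0.29155225  0.097     ]
[ 0.4934161  -0.29129175  0.097     ]
shift [0.0059 0.0116 0.4   ]
```

Call:
arm_command --commands '[{"hand":0,"travel":[0.01,0.011,0.02],"delta_rot":[0,0,0]},{"hand":0,"travel":[0.01,0.011,0.08],"delta_rot":[0,0,0]},{"hand":0,"travel":[0.01,0.011,0.15],"delta_rot":[0,0,0]},{"hand":0,"travel":[0.01,0.011,0.22],"delta_rot":[0,0,0]},{"hand":0,"travel":[0.01,0.011,0.29],"delta_rot":[0,0,0]},{"hand":0,"travel":[0.01,0.011,0.35],"delta_rot":[0,0,0]},{"hand":0,"travel":[0.01,0.011,0.39],"delta_rot":[0,0,0]},{"hand":0,"travel":[0.01,0.011,0.41],"delta_rot":[0,0,0]}]'

```text
clock: 5.32
eef_pos: [0.4912, -0.2943, 0.1423]
eef_rot: [-0.001, 0.98, 0.199, -0.001]
contact_force: [0.2, -0.5, -1.5]
opening: 0.0127
grip_force: 58.3
```

Call:
arm_command --commands '[{"hand":0,"travel":[0,0,0],"delta_rot":[0,0,0]},{"hand":0,"travel":[0,0,0],"delta_rot":[0,0,0]}]'

```text
clock: 5.48
eef_pos: [0.4918, -0.2949, 0.1443]
eef_rot: [0.0, 0.98, 0.199, 0.0]
contact_force: [-1.1, -0.7, -1.0]
opening: 0.0126
grip_force: 58.3
```

```bash
python3 - <<'E'
from h import *
s,r=state();print(s["clock"],s["eef_pos"],s["contact_force"],r.as_matrix().round(4))
t=s["eef_pos"];c=np.array([.4917,-.294,t[2]])
for k in range(0,13):
    a=-k*np.pi/6;w=c+.014*np.array([np.cos(a),np.sin(a),0]);print(k,(r.inv().apply(w-t)/.25).round(4))
E
```

```text
5.4833 [ 0.49176138 -0.29486039  0.14427888] [-1.12757677 -0.6946983  -0.97719535] [[ 9.211e-01  3.893e-01  6.000e-04]
 [ 3.893e-01 -9.211e-01 -5.000e-04]
 [ 4.000e-04  7.000e-04 -1.000e+00]]
0 [0.0527 0.0185 0.    ]
1 [0.0349 0.0414 0.    ]
2 [0.008  0.0523 0.    ]
3 [-0.0207  0.0483  0.    ]
4 [-0.0436  0.0305  0.    ]
5 [-0.0545  0.0036 -0.    ]
6 [-0.0505 -0.0251 -0.    ]
7 [-0.0327 -0.0479 -0.    ]
8 [-0.0058 -0.0588 -0.    ]
9 [ 0.0229 -0.0548 -0.    ]
10 [ 0.0458 -0.037  -0.    ]
11 [ 0.0567 -0.0102  0.    ]
12 [0.0527 0.0185 0.    ]
```

Call:
arm_command --commands '[{"hand":0,"travel":[0.026,0.01,0],"delta_rot":[0,0,0]},{"hand":0,"travel":[0.052,0.02,0],"delta_rot":[0,0,0]},{"hand":0,"travel":[0.052,0.02,0],"delta_rot":[0,0,0]},{"hand":0,"travel":[0.039,0.04,0],"delta_rot":[0,0,0]},{"hand":0,"travel":[0.021,0.052,0],"delta_rot":[0,0,0]},{"hand":0,"travel":[0,0.056,0],"delta_rot":[0,0,0]},{"hand":0,"travel":[-0.022,0.052,0],"delta_rot":[0,0,0]},{"hand":0,"travel":[-0.04,0.039,0],"delta_rot":[0,0,0]}]'

```text
clock: 6.15
eef_pos: [0.4855, -0.3082, 0.1438]
eef_rot: [0.0, 0.98, 0.198, 0.0]
contact_force: [1.7, 0.4, -0.4]
opening: 0.0124
grip_force: 58.3
```

Call:
arm_command --commands '[{"hand":0,"travel":[-0.012,-0.018,0],"delta_rot":[0,0,0]},{"hand":0,"travel":[-0.016,-0.04,0],"delta_rot":[0,0,0]},{"hand":0,"travel":[-0.012,-0.061,0],"delta_rot":[0,0,0]},{"hand":0,"travel":[0,-0.079,0],"delta_rot":[0,0,0]},{"hand":0,"travel":[0.019,-0.091,0],"delta_rot":[0,0,0]},{"hand":0,"travel":[0.04,-0.095,0],"delta_rot":[0,0,0]},{"hand":0,"travel":[0.062,-0.091,0],"delta_rot":[0,0,0]},{"hand":0,"travel":[0.08,-0.078,0],"delta_rot":[0,0,0]}]'

```text
clock: 6.82
eef_pos: [0.4975, -0.2813, 0.1438]
eef_rot: [-0.0, 0.98, 0.199, -0.0]
contact_force: [-0.9, -1.1, -0.8]
opening: 0.0124
grip_force: 58.2
```

```bash
python3 - <<'E'
from h import *
s,r=state();print(s["clock"],s["eef_pos"],s["contact_force"],s["moment"])
P,p,d,u,v=cloud("top");m=(P[:,2]>.088)&(P[:,2]<.11)&(np.hypot(P[:,0]-.491,P[:,1]+.292)<.045)
print((P[m].min(0)+P[m].max(0))/2,m.sum()); rodline("scene")
cv2.imwrite("pics/top6.png",p[...,::-1])
E
```

```text
6.8167 [ 0.49748651 -0.28125816  0.14377077] [-0.88518432 -1.07033762 -0.83685145] [-0.19116435  0.19136305  0.01279558]
[ 0.49664801 -0.27279311  0.09462158] 57
scene -0.135 1 [   1.8   43.8 -130.4] px 172.0 203.0
scene -0.125 170 [  22.3    4.4 -122.5] px 156.45 203.5
scene -0.115 78 [  20.5    7.  -115.1] px 157.36 201.0
scene -0.105 72 [  18.8    8.3 -105. ] px 157.24 198.0
scene -0.095 67 [ 19.1   8.  -94.8] px 157.04 195.0
scene -0.085 70 [ 19.6   6.9 -84.8] px 156.26 191.9
scene -0.075 98 [ 14.8   3.5 -74.2] px 156.36 186.4
scene -0.065 109 [  7.    0.8 -65.2] px 155.3 182.7
scene -0.055 117 [ 11.4   2.9 -55.8] px 154.99 180.2
scene -0.045 65 [  5.3   4.4 -48. ] px 154.92 178.5
scene -0.035 6 [  5.5   3.6 -37.2] px 155.0 175.5
scene -0.025 47 [  8.4   4.2 -24.6] px 154.0 171.9
```

```bash
python3 - <<'E'
from h import *
def ext(d):
    n="scene";c=get_calibration(n);K=c["mtx"];Rm=cv2.Rodrigues(c["rvec"])[0]
    v,u=np.nonzero(d>0);z=d[v,u];P=(np.c_[(u-K[0,2])/K[0,0]*z,(v-K[1,2])/K[1,1]*z,z]-c["tvec"])@Rm
    m=(np.hypot(P[:,0]-.491,P[:,1]+.292)<.055)&(P[:,2]>.04)&(P[:,2]<.088)
    q=P[m];f=cv2.minEnclosingCircle  # fit circle on outer surface, r=33
    from scipy.optimize import least_squares
    s=least_squares(lambda x:np.hypot(q[:,0]-x[0],q[:,1]-x[1])-.033,[.491,-.292],loss="soft_l1",f_scale=.002)
    print(m.sum(),s.x,u[m].min(),u[m].max(),np.sqrt(np.mean(s.fun**2)))
ext(np.load("scene_d.npy"));p,d=get_image("scene");ext(d)
E
```

```text
449 [ 0.49217098 -0.29084824] 141 164 0.0021492402409893003
437 [ 0.49018174 -0.28208276] 144 168 0.0027221839643304883
```

The beaker has slid about 10 mm in +y, which is still well within the plate. I'll recentre on it and go on with a smaller circle.

Call:
arm_command --commands '[{"hand":0,"travel":[0.01,0.019,0],"delta_rot":[0,0,0]},{"hand":0,"travel":[0,0.034,0],"delta_rot":[0,0,0]},{"hand":0,"travel":[-0.016,0.044,0],"delta_rot":[0,0,0]},{"hand":0,"travel":[-0.034,0.048,0],"delta_rot":[0,0,0]},{"hand":0,"travel":[-0.053,0.044,0],"delta_rot":[0,0,0]},{"hand":0,"travel":[-0.068,0.034,0],"delta_rot":[0,0,0]},{"hand":0,"travel":[-0.078,0.018,0],"delta_rot":[0,0,0]},{"hand":0,"travel":[-0.082,0,0],"delta_rot":[0,0,0]}]'

```text
clock: 7.63
eef_pos: [0.4775, -0.2898, 0.144]
eef_rot: [0.0, 0.98, 0.198, 0.0]
contact_force: [1.6, -0.3, -0.6]
opening: 0.0125
grip_force: 58.4
```

```bash
cat >> h.py <<'E'
def beaker(guess=(.490,-.2835),rad=.05,zlo=.04,zhi=.088):
    from scipy.optimize import least_squares
    P,p,d,u,v=cloud("scene");g=np.array(guess)
    m=(np.hypot(P[:,0]-g[0],P[:,1]-g[1])<rad)&(P[:,2]>zlo)&(P[:,2]<zhi);q=P[m]
    s=least_squares(lambda x:np.hypot(q[:,0]-x[0],q[:,1]-x[1])-.033,g,loss="soft_l1",f_scale=.002)
    b=s.x+[-.0004,-.0012]; st,r=state();t=st["eef_pos"];tip=t[:2]+[.0003,.002]
    print("t",st["clock"],"beaker",b.round(4),m.sum(),"tip rel mm",((tip-b)*1e3).round(1),"tcp",t.round(4),"F",st["contact_force"].round(1))
    return b
E
python3 - <<'E'
from h import *
beaker()
E
```

```text
t 7.6833 beaker [ 0.4865 -0.2875] 438 tip rel mm [-8.9  0.6] tcp [ 0.4773 -0.2889  0.1441] F [ 1.3  0.6 -1.7]
```

Call:
arm_command --commands '[{"hand":0,"travel":[-0.012,-0.003,0],"delta_rot":[0,0,0]},{"hand":0,"travel":[-0.002,-0.018,0],"delta_rot":[0,0,0]},{"hand":0,"travel":[0.014,-0.028,0],"delta_rot":[0,0,0]},{"hand":0,"travel":[0.032,-0.032,0],"delta_rot":[0,0,0]},{"hand":0,"travel":[0.051,-0.028,0],"delta_rot":[0,0,0]},{"hand":0,"travel":[0.066,-0.018,0],"delta_rot":[0,0,0]},{"hand":0,"travel":[0.076,-0.002,0],"delta_rot":[0,0,0]},{"hand":0,"travel":[0.08,0.016,0],"delta_rot":[0,0,0]}]'

```text
clock: 8.35
eef_pos: [0.4985, -0.2858, 0.1437]
eef_rot: [-0.0, 0.98, 0.199, -0.0]
contact_force: [-0.6, 0.8, 0.1]
opening: 0.0121
grip_force: 58.6
```

```bash
python3 - <<'E'
from h import *
beaker()
E
```

```text
t 8.4 beaker [ 0.4885 -0.2825] 431 tip rel mm [10.5 -2. ] tcp [ 0.4987 -0.2865  0.1436] F [-1.8  0.   0.2]
```

Call:
arm_command --commands '[{"hand":0,"travel":[-0.006,0.013,0],"delta_rot":[0,0,0]},{"hand":0,"travel":[-0.016,0.023,0],"delta_rot":[0,0,0]},{"hand":0,"travel":[-0.036,0.027,0],"delta_rot":[0,0,0]},{"hand":0,"travel":[-0.056,0.024,0],"delta_rot":[0,0,0]},{"hand":0,"travel":[-0.056,0.024,0],"delta_rot":[0,0,0]}]'

```text
clock: 8.82
eef_pos: [0.4866, -0.2971, 0.1439]
eef_rot: [0.0, 0.98, 0.198, 0.0]
contact_force: [-0.6, -0.0, -0.8]
opening: 0.0125
grip_force: 58.5
```

```bash
python3 - <<'E'
from h import *
b=beaker()
for a in(-135,-180,-225,-270):
    a=np.radians(a);w=b+.013*np.array([np.cos(a),np.sin(a)])-[.0003,.002];plan([*w,state()[0]["eef_pos"][2]])
E
```

```text
t 8.8667 beaker [ 0.4903 -0.2863] 434 tip rel mm [-3.2 -8.7] tcp [ 0.4869 -0.297   0.144 ] F [ 0.7  0.6 -1.3]
shift [-0.0231 -0.0074 -0.    ]
shift [-0.0228 -0.0472 -0.    ]
shift [ 0.0055 -0.0751 -0.    ]
shift [ 0.0453 -0.0749 -0.    ]
```

Call:
arm_command --commands '[{"hand":0,"travel":[-0.014,0,0],"delta_rot":[0,0,0]},{"hand":0,"travel":[-0.023,-0.007,0],"delta_rot":[0,0,0]},{"hand":0,"travel":[-0.026,-0.027,0],"delta_rot":[0,0,0]},{"hand":0,"travel":[-0.023,-0.047,0],"delta_rot":[0,0,0]},{"hand":0,"travel":[-0.023,-0.047,0],"delta_rot":[0,0,0]}]'

```text
clock: 9.28
eef_pos: [0.4773, -0.2871, 0.144]
eef_rot: [-0.0, 0.98, 0.199, -0.0]
contact_force: [1.3, -0.1, -1.3]
opening: 0.0126
grip_force: 58.4
```

```bash
python3 - <<'E'
from h import *
b=beaker()
for a in(-202,-225,-247,-270):
    a=np.radians(a);w=b+.014*np.array([np.cos(a),np.sin(a)])-[.0003,.002];plan([*w,state()[0]["eef_pos"][2]])
E
```

```text
t 9.3333 beaker [ 0.4858 -0.2877] 441 tip rel mm [-8.1  2.2] tcp [ 0.4774 -0.2875  0.144 ] F [ 0.4 -0.3 -0.6]
shift [-0.0133 -0.0189  0.    ]
shift [ 0.0053 -0.0312  0.    ]
shift [ 0.0263 -0.0353 -0.    ]
shift [ 0.0482 -0.0309 -0.    ]
```

Call:
arm_command --commands '[{"hand":0,"travel":[-0.013,-0.019,0],"delta_rot":[0,0,0]},{"hand":0,"travel":[0.005,-0.031,0],"delta_rot":[0,0,0]},{"hand":0,"travel":[0.026,-0.035,0],"delta_rot":[0,0,0]},{"hand":0,"travel":[0.044,-0.034,0],"delta_rot":[0,0,0]},{"hand":0,"travel":[0.044,-0.034,0],"delta_rot":[0,0,0]}]'

```text
clock: 9.75
eef_pos: [0.4852, -0.2757, 0.1438]
eef_rot: [0.0, 0.98, 0.199, 0.0]
contact_force: [-0.2, -0.1, -0.9]
opening: 0.0124
grip_force: 58.3
```

```bash
python3 - <<'E'
from h import *
b=beaker()
for a in(-270,-292,-315,-337,-360):
    a=np.radians(a);w=b+.014*np.array([np.cos(a),np.sin(a)])-[.0003,.002];plan([*w,state()[0]["eef_pos"][2]])
E
```

```text
t 9.8 beaker [ 0.4819 -0.2814] 424 tip rel mm [3.2 7.7] tcp [ 0.4849 -0.2757  0.1437] F [ 0.7 -0.9 -0.4]
shift [-0.0022 -0.0281  0.    ]
shift [ 0.0155 -0.0162  0.    ]
shift [0.0279 0.0024 0.    ]
shift [ 0.032   0.0234 -0.    ]
shift [ 0.0276  0.0453 -0.    ]
```

Call:
arm_command --commands '[{"hand":0,"travel":[-0.002,-0.028,0],"delta_rot":[0,0,0]},{"hand":0,"travel":[-0.002,-0.028,0],"delta_rot":[0,0,0]},{"hand":0,"travel":[0.015,-0.024,0],"delta_rot":[0,0,0]},{"hand":0,"travel":[0.028,0.002,0],"delta_rot":[0,0,0]},{"hand":0,"travel":[0.034,0.023,0],"delta_rot":[0,0,0]},{"hand":0,"travel":[0.032,0.044,0],"delta_rot":[0,0,0]},{"hand":0,"travel":[0.032,0.044,0],"delta_rot":[0,0,0]}]'

```text
clock: 10.38
eef_pos: [0.4964, -0.284, 0.1436]
eef_rot: [-0.0, 0.98, 0.198, 0.0]
contact_force: [0.5, -0.3, 0.1]
opening: 0.0123
grip_force: 58.6
```

```bash
python3 - <<'E'
from h import *
b=beaker()
for a in(-22,-45,-67,-90,-112,-135,-158,-180):
    a=np.radians(a);w=b+.014*np.array([np.cos(a),np.sin(a)])-[.0003,.002];plan([*w,state()[0]["eef_pos"][2]])
E
```

```text
t 10.4333 beaker [ 0.4889 -0.2762] 433 tip rel mm [ 7.6 -5.5] tcp [ 0.4962 -0.2836  0.1436] F [-0.7 -0.4 -0.3]
shift [0.0201 0.0075 0.    ]
shift [ 0.0015  0.0199 -0.    ]
shift [-0.0195  0.024  -0.    ]
shift [-0.0414  0.0196 -0.    ]
shift [-0.0591  0.0077 -0.    ]
shift [-0.0715 -0.0109 -0.    ]
shift [-0.0756 -0.0328 -0.    ]
shift [-0.0712 -0.0537 -0.    ]
```

```bash
python3 - <<'E'
from h import *
D=np.array([.497,-.290]);z=state()[0]["eef_pos"][2]
for a in(0,-30,-60,-90):
    a=np.radians(a);w=D+.014*np.array([np.cos(a),np.sin(a)])-[.0003,.002];plan([*w,z])
E
```

```text
shift [0.0403 0.0534 0.    ]
shift [0.0225 0.0763 0.    ]
shift [-0.0043  0.0872 -0.    ]
shift [-0.0331  0.0832 -0.    ]
```

Call:
arm_command --commands '[{"hand":0,"travel":[0.02,0.018,0],"delta_rot":[0,0,0]},{"hand":0,"travel":[0.032,0.036,0],"delta_rot":[0,0,0]},{"hand":0,"travel":[0.04,0.053,0],"delta_rot":[0,0,0]},{"hand":0,"travel":[0.022,0.076,0],"delta_rot":[0,0,0]},{"hand":0,"travel":[-0.004,0.087,0],"delta_rot":[0,0,0]},{"hand":0,"travel":[-0.033,0.083,0],"delta_rot":[0,0,0]},{"hand":0,"travel":[-0.033,0.083,0],"delta_rot":[0,0,0]}]'

```text
clock: 11.02
eef_pos: [0.4951, -0.306, 0.1438]
eef_rot: [-0.0, 0.98, 0.198, -0.0]
contact_force: [-0.0, 0.0, -0.6]
opening: 0.0126
grip_force: 58.6
```

```bash
python3 - <<'E'
from h import *
b=beaker();D=np.array([.497,-.290]);z=state()[0]["eef_pos"][2]
for C in(b,D):
  for a in(-120,-150,-180,-210,-240,-270):
    a=np.radians(a);w=C+.014*np.array([np.cos(a),np.sin(a)])-[.0003,.002];plan([*w,z])
E
```

```text
t 11.0667 beaker [ 0.5012 -0.2967] 436 tip rel mm [-5.3 -7.1] tcp [ 0.4956 -0.3058  0.1439] F [ 0.   0.6 -0.2]
shift [-0.0141  0.0159  0.    ]
shift [-0.0251 -0.011   0.    ]
shift [-0.0211 -0.0397 -0.    ]
shift [-0.0033 -0.0626 -0.    ]
shift [ 0.0235 -0.0735 -0.    ]
shift [ 0.0522 -0.0696 -0.    ]
shift [-0.0193 -0.0154  0.    ]
shift [-0.0302 -0.0422  0.    ]
shift [-0.0263 -0.0709 -0.    ]
shift [-0.0085 -0.0938 -0.    ]
shift [ 0.0184 -0.1048 -0.    ]
shift [ 0.0471 -0.1008 -0.    ]
```

Call:
arm_command --commands '[{"hand":0,"travel":[-0.014,0.01,0],"delta_rot":[0,0,0]},{"hand":0,"travel":[-0.025,-0.011,0],"delta_rot":[0,0,0]},{"hand":0,"travel":[-0.021,-0.04,0],"delta_rot":[0,0,0]},{"hand":0,"travel":[-0.003,-0.063,0],"delta_rot":[0,0,0]},{"hand":0,"travel":[0.023,-0.073,0],"delta_rot":[0,0,0]},{"hand":0,"travel":[0.049,-0.072,0],"delta_rot":[0,0,0]},{"hand":0,"travel":[0.049,-0.072,0],"delta_rot":[0,0,0]}]'

```text
clock: 11.65
eef_pos: [0.5019, -0.2831, 0.1438]
eef_rot: [-0.0, 0.98, 0.199, 0.0]
contact_force: [0.2, 0.1, -1.1]
opening: 0.0127
grip_force: 58.4
```

```bash
python3 - <<'E'
from h import *
b=beaker();z=state()[0]["eef_pos"][2]
for C in(b,):
  for a in(60,30,0,-30,-60,-90):
    a=np.radians(a);w=C+.014*np.array([np.cos(a),np.sin(a)])-[.0003,.002];plan([*w,z])
E
```

```text
t 11.7 beaker [ 0.4994 -0.289 ] 446 tip rel mm [2.4 7.6] tcp [ 0.5015 -0.2834  0.1437] F [-0.1  0.5 -0.7]
shift [ 0.0238 -0.0094  0.    ]
shift [0.0346 0.0175 0.    ]
shift [ 0.0306  0.0462 -0.    ]
shift [ 0.0128  0.069  -0.    ]
shift [-0.0141  0.0799 -0.    ]
shift [-0.0428  0.0759 -0.    ]
```

Now back to the +x side, with a pause there, then on to −y. After that I check the beads from the wrist camera.

Call:
arm_command --commands '[{"hand":0,"travel":[0.008,-0.016,0],"delta_rot":[0,0,0]},{"hand":0,"travel":[0.024,-0.009,0],"delta_rot":[0,0,0]},{"hand":0,"travel":[0.035,0.018,0],"delta_rot":[0,0,0]},{"hand":0,"travel":[0.034,0.044,0],"delta_rot":[0,0,0]},{"hand":0,"travel":[0.034,0.044,0],"delta_rot":[0,0,0]},{"hand":0,"travel":[0.034,0.044,0],"delta_rot":[0,0,0]}]'

```text
clock: 12.2
eef_pos: [0.513, -0.2913, 0.1436]
eef_rot: [-0.0, 0.98, 0.198, 0.0]
contact_force: [-1.0, 0.6, -1.5]
opening: 0.0124
grip_force: 58.6
```

```bash
python3 - <<'E'
from h import *
b=beaker();z=state()[0]["eef_pos"][2]
plan([b[0]-.0003,b[1]-.002,z])
P,p,d,u,v=cloud("wrist")
m=(np.hypot(P[:,0]-b[0],P[:,1]-b[1])<.032)&(P[:,2]<.05)&(P[:,2]>.02)
print(m.sum(),u[m].min(),u[m].max(),v[m].min(),v[m].max())
g=p.min(2);print(np.percentile(g[v[m],u[m]],[10,50,90]))
cv2.imwrite("pics/w7.png",p[...,::-1])
E
```

```text
t 12.25 beaker [ 0.5049 -0.2882] 423 tip rel mm [ 8.3 -0.9] tcp [ 0.5129 -0.2911  0.1436] F [ 0.7 -0.3 -1.1]
shift [-0.0292 -0.0163  0.    ]
1399 222 291 178 221
[ 69.  92. 108.]
```

Call:
arm_command --commands '[{"hand":0,"travel":[0.005,0.029,0],"delta_rot":[0,0,0]},{"hand":0,"travel":[-0.022,0.04,0],"delta_rot":[0,0,0]},{"hand":0,"travel":[-0.051,0.036,0],"delta_rot":[0,0,0]},{"hand":0,"travel":[-0.051,0.036,0],"delta_rot":[0,0,0]},{"hand":0,"travel":[-0.074,0.018,0],"delta_rot":[0,0,0]},{"hand":0,"travel":[-0.085,-0.009,0],"delta_rot":[0,0,0]},{"hand":0,"travel":[-0.081,-0.038,0],"delta_rot":[0,0,0]},{"hand":0,"travel":[-0.063,-0.061,0],"delta_rot":[0,0,0]}]'

```text
clock: 12.97
eef_pos: [0.4918, -0.2822, 0.1441]
eef_rot: [0.0, 0.98, 0.198, -0.0]
contact_force: [1.1, -0.7, -1.1]
opening: 0.0127
grip_force: 58.5
```

Call:
arm_command --commands '[{"hand":0,"travel":[0.027,-0.011,0],"delta_rot":[0,0,0]},{"hand":0,"travel":[0.056,-0.007,0],"delta_rot":[0,0,0]},{"hand":0,"travel":[0.056,-0.007,0],"delta_rot":[0,0,0]},{"hand":0,"travel":[0.079,0.011,0],"delta_rot":[0,0,0]},{"hand":0,"travel":[0.09,0.038,0],"delta_rot":[0,0,0]},{"hand":0,"travel":[0.086,0.067,0],"delta_rot":[0,0,0]},{"hand":0,"travel":[0.086,0.067,0],"delta_rot":[0,0,0]},{"hand":0,"travel":[0.086,0.067,0],"delta_rot":[0,0,0]}]'

```text
clock: 13.63
eef_pos: [0.5188, -0.2907, 0.1435]
eef_rot: [-0.0, 0.98, 0.198, 0.0]
contact_force: [-1.0, -0.2, -0.3]
opening: 0.0122
grip_force: 58.5
```

```bash
python3 - <<'E'
from h import *
b=beaker();z=state()[0]["eef_pos"][2]
plan([b[0]-.0003,b[1]-.002,z])
E
```

```text
t 13.6833 beaker [ 0.5157 -0.2847] 179 tip rel mm [ 3.3 -3.7] tcp [ 0.5187 -0.2904  0.1437] F [ 1.   0.  -0.9]
shift [-0.0066 -0.0187 -0.    ]
```

```bash
python3 - <<'E'
from h import *
b=beaker((.51,-.288));b=beaker(tuple(b));z=state()[0]["eef_pos"][2]
plan([b[0]-.0003,b[1]-.002,z])
E
```

```text
t 13.7333 beaker [ 0.5135 -0.2843] 451 tip rel mm [ 5.5 -3.9] tcp [ 0.5187 -0.2901  0.1438] F [-0.8  0.8 -1.3]
t 13.7833 beaker [ 0.5136 -0.2843] 453 tip rel mm [ 5.4 -3.7] tcp [ 0.5187 -0.29    0.1438] F [-0.9  0.4  1. ]
shift [-0.014  -0.0219 -0.    ]
```

Call:
arm_command --commands '[{"hand":0,"travel":[0.012,0.002,0],"delta_rot":[0,0,0]},{"hand":0,"travel":[0.024,0.006,0],"delta_rot":[0,0,0]},{"hand":0,"travel":[0.03,0.01,0],"delta_rot":[0,0,0]},{"hand":0,"travel":[0.03,0.01,0],"delta_rot":[0,0,0]},{"hand":0,"travel":[0.03,0.01,0],"delta_rot":[0,0,0]}]'

```text
clock: 14.2
eef_pos: [0.5268, -0.2892, 0.1438]
eef_rot: [0.0, 0.98, 0.199, 0.0]
contact_force: [0.1, -0.1, -0.9]
opening: 0.0122
grip_force: 58.6
```

```bash
python3 - <<'E'
from h import *
b=beaker((.514,-.286));z=state()[0]["eef_pos"][2]
plan([b[0]-.0003,b[1]-.002,z])
E
```

```text
t 14.25 beaker [ 0.5199 -0.2855] 449 tip rel mm [ 7.1 -1.8] tcp [ 0.5267 -0.2893  0.1438] F [-0.2 -0.1 -0.2]
shift [-0.0234 -0.0176 -0.    ]
```

Call:
arm_command --commands '[{"hand":0,"travel":[-0.015,-0.012,0],"delta_rot":[0,0,0]},{"hand":0,"travel":[-0.023,-0.018,-0.02],"delta_rot":[0,0,0]},{"hand":0,"travel":[-0.023,-0.018,-0.08],"delta_rot":[0,0,0]},{"hand":0,"travel":[-0.023,-0.018,-0.16],"delta_rot":[0,0,0]},{"hand":0,"travel":[-0.023,-0.018,-0.24],"delta_rot":[0,0,0]},{"hand":0,"travel":[-0.023,-0.018,-0.32],"delta_rot":[0,0,0]},{"hand":0,"travel":[-0.023,-0.018,-0.4],"delta_rot":[0,0,0]},{"hand":0,"travel":[-0.023,-0.018,-0.43],"delta_rot":[0,0,0]}]'

```text
clock: 14.92
eef_pos: [0.5199, -0.2878, 0.2547]
eef_rot: [0.002, 0.98, 0.199, 0.002]
contact_force: [-0.4, 0.4, -0.3]
opening: 0.0124
grip_force: 58.6
```

Call:
arm_command --commands '[{"hand":0,"travel":[0,0,0],"delta_rot":[0,0,0]},{"hand":0,"travel":[0,0,0],"delta_rot":[0,0,0]}]'

```text
clock: 15.08
eef_pos: [0.5193, -0.2873, 0.2508]
eef_rot: [-0.0, 0.98, 0.199, -0.0]
contact_force: [0.6, 0.1, -0.7]
opening: 0.0126
grip_force: 58.6
```

```bash
python3 - <<'E'
from h import *
b=beaker((.518,-.286))
s,r=state();print(r.as_matrix().round(4))
rodline("scene")
p,d=get_image("wrist");c=get_calibration("wrist")
g=cv2.GaussianBlur(p,(3,3),0).min(2)
# expected bead region
hit=cv2.HoughCircles(cv2.cvtColor(p,cv2.COLOR_RGB2GRAY)[90:230,180:340],cv2.HOUGH_GRADIENT,1,9,param1=60,param2=9,minRadius=5,maxRadius=9)
for x,y,rr in hit[0]:
    w=atz(ray("wrist",(x+180,y+90),c),.035)
    if np.hypot(*(w[:2]-b))<.025:print("bead?",w.round(4),rr,p[int(y)+90,int(x)+180])
plan([.5125,-.0285,.249])
E
```

```text
t 15.1333 beaker [ 0.5201 -0.2857] 469 tip rel mm [-0.6  0.5] tcp [ 0.5192 -0.2871  0.2501] F [-0.4  0.3 -1.7]
[[ 9.212e-01  3.892e-01 -1.400e-03]
 [ 3.892e-01 -9.212e-01  1.300e-03]
 [-8.000e-04 -1.700e-03 -1.000e+00]]
scene -0.115 4 [   1.5    2.4 -110.9] px 150.0 168.2
scene -0.105 8 [   3.1    3.9 -103.9] px 150.12 166.1
scene -0.095 9 [  4.5   4.4 -95.5] px 149.67 163.3
scene -0.085 11 [  4.1   3.7 -84.2] px 149.09 160.0
scene -0.075 10 [  2.5   4.2 -74.6] px 148.8 156.5
scene -0.065 10 [  4.    3.  -64.9] px 148.2 153.5
scene -0.055 10 [  4.2   3.7 -55.7] px 147.9 150.2
scene -0.045 12 [  3.4   2.7 -46.6] px 147.17 146.8
scene -0.035 7 [  3.3   3.3 -37.4] px 147.0 143.7
scene -0.025 52 [  7.1   5.5 -24.3] px 146.54 139.9
bead? [ 0.5262 -0.267   0.035 ] 6.2 [144 134 114]
bead? [ 0.5378 -0.2911  0.035 ] 6.0 [148 138 117]
bead? [ 0.5074 -0.2707  0.035 ] 6.0 [145 135 115]
bead? [ 0.5021 -0.2877  0.035 ] 8.2 [133 123 105]
bead? [ 0.519  -0.3047  0.035 ] 7.0 [146 137 115]
shift [ 0.3778 -0.9636  0.0055]
```

Call:
arm_command --commands '[{"hand":0,"travel":[0.02,-0.06,0],"delta_rot":[0,0,0]},{"hand":0,"travel":[0.07,-0.18,0],"delta_rot":[0,0,0]},{"hand":0,"travel":[0.13,-0.33,0],"delta_rot":[0,0,0]},{"hand":0,"travel":[0.19,-0.48,0],"delta_rot":[0,0,0]},{"hand":0,"travel":[0.25,-0.63,0],"delta_rot":[0,0,0]},{"hand":0,"travel":[0.31,-0.78,0],"delta_rot":[0,0,0]},{"hand":0,"travel":[0.355,-0.9,0],"delta_rot":[0,0,0]},{"hand":0,"travel":[0.377,-0.964,0],"delta_rot":[0,0,0]}]'

```text
clock: 15.9
eef_pos: [0.5118, -0.0253, 0.2507]
eef_rot: [-0.001, 0.98, 0.2, -0.001]
contact_force: [0.3, -0.0, -1.6]
opening: 0.0125
grip_force: 58.6
```

Call:
arm_command --commands '[{"hand":0,"travel":[0,0,0],"delta_rot":[0,0,0]},{"hand":0,"travel":[0,0,0],"delta_rot":[0,0,0]},{"hand":0,"travel":[0,0,0],"delta_rot":[0,0,0]},{"hand":0,"travel":[0,0,0],"delta_rot":[0,0,0]},{"hand":0,"travel":[0,0,0],"delta_rot":[0,0,0]}]'

```text
clock: 16.32
eef_pos: [0.5127, -0.0298, 0.251]
eef_rot: [-0.0, 0.98, 0.198, -0.0]
contact_force: [-0.6, 0.3, -0.8]
opening: 0.0126
grip_force: 58.6
```

```bash
python3 - <<'E'
from h import *
s,r=state();print(s["clock"],s["eef_pos"],r.as_matrix().round(4)[:,2])
rodline("scene")
cw=get_calibration("wrist");pw,dw=get_image("wrist");pt,dt=get_image("top");ps,ds=get_image("scene")
s,r=state();print(s["clock"],s["eef_pos"])
np.save("c8.npy",cw,allow_pickle=True)
a=cv2.resize(ps[160:200,223:268][...,::-1],(400,356),interpolation=2)
b=cv2.resize(pw[150:210,230:297][...,::-1],(400,358),interpolation=2)[:356]
cv2.imwrite("pics/c8.png",np.hstack([a,b]))
E
```

```text
16.3167 [ 0.51268961 -0.02979706  0.25102851] [-5.e-04  0.e+00 -1.e+00]
scene -0.115 1 [   0.4    5.5 -111.1] px 245.0 169.0
scene -0.105 10 [   4.1    2.9 -104.8] px 243.9 167.5
scene -0.095 10 [  4.7   2.9 -94.6] px 244.0 164.2
scene -0.085 9 [  4.5   2.7 -84. ] px 244.0 161.0
scene -0.075 10 [  3.1   2.6 -75.2] px 243.9 157.8
scene -0.065 11 [  4.1   2.6 -64.1] px 244.09 154.4
scene -0.055 10 [  4.8   2.4 -53.5] px 244.0 150.8
scene -0.045 9 [  3.9   2.3 -45.5] px 243.89 147.7
scene -0.035 7 [  4.9   2.4 -36.3] px 244.14 144.7
scene -0.025 51 [  8.1   2.3 -24.6] px 243.71 141.0
16.5167 [ 0.51262192 -0.02920856  0.25124613]
```

View pics/c8.png

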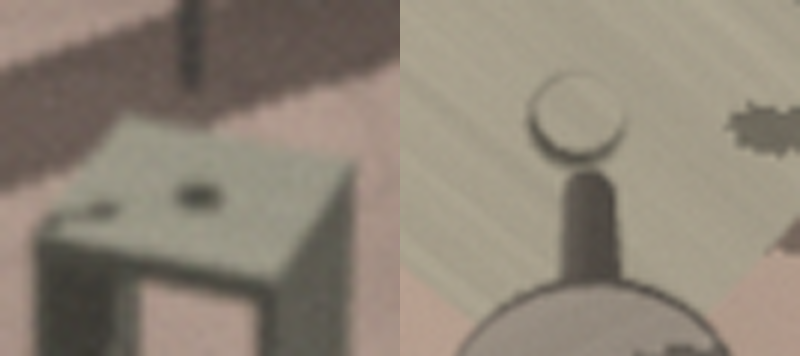

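Both views resolve the fit. In the scene half the tip is at (190,87) and the hole at (197,195). In the wrist half the tip centre is about (588,198) and the hole (577,119).

```bash
python3 - <<'E'
from h import *
c=np.load("c8.npy",allow_pickle=True).item()
S=lambda u,v:ray("scene",((u+.5)*45/400-.5+223,(v+.5)*40/356-.5+160))
W=lambda u,v:ray("wrist",((u-400+.5)*67/400-.5+230,(v+.5)*60/358-.5+150),c)
print("hole",tri([S(197,195),W(577,119)]),atz(W(577,119),.1),atz(S(197,195),.1))
print("tip",tri([S(190,87),W(588,198)]),atz(W(588,198),.1395),atz(S(190,87),.1395))
s,r=state();print(s["eef_pos"])
E
```

```text
hole (array([ 0.51375799, -0.02466555,  0.10068865]), [np.float64(0.00016661377181925922), np.float64(0.00016661377181925683)]) [ 0.51358806 -0.02489155  0.1       ] [ 0.51259129 -0.02453329  0.1       ]
tip (array([ 0.51199575, -0.0274731 ,  0.13827442]), [np.float64(0.000398951001156768), np.float64(0.0003989510011567544)]) [ 0.51230975 -0.02773955  0.1395    ] [ 0.51437032 -0.02700369  0.1395    ]
[ 0.51262192 -0.02920856  0.25124613]
```

Call:
arm_command --commands '[{"hand":0,"travel":[0.01,-0.008,0],"delta_rot":[0,0,0]},{"hand":0,"travel":[0.01,-0.008,0.03],"delta_rot":[0,0,0]},{"hand":0,"travel":[0.01,-0.008,0.07],"delta_rot":[0,0,0]},{"hand":0,"travel":[0.01,-0.008,0.11],"delta_rot":[0,0,0]},{"hand":0,"travel":[0.01,-0.008,0.15],"delta_rot":[0,0,0]},{"hand":0,"travel":[0.01,-0.008,0.18],"delta_rot":[0,0,0]},{"hand":0,"travel":[0.01,-0.008,0.2],"delta_rot":[0,0,0]},{"hand":0,"travel":[0.01,-0.008,0.2],"delta_rot":[0,0,0]}]'

```text
clock: 17.18
eef_pos: [0.5137, -0.0258, 0.2002]
eef_rot: [-0.0, 0.98, 0.199, -0.001]
contact_force: [-0.3, 0.6, -0.2]
opening: 0.0127
grip_force: 58.6
```

```bash
python3 - <<'E'
from h import *
s,r=state();print(s["eef_pos"],s["contact_force"],s["moment"],(.1272-s["eef_pos"][2])/.25)
rodline("scene")
E
```

```text
[ 0.51374595 -0.02576161  0.20019446] [-0.3222966   0.57904807 -0.18509718] [-0.01273904 -0.02866768  0.03039531] -0.29197784728581344
scene -0.135 19 [  11.7   34.1 -135.8] px 245.05 194.0
scene -0.125 16 [  14.2   35.3 -126.5] px 248.94 192.2
scene -0.115 23 [  18.6   36.4 -112.7] px 252.52 189.2
scene -0.105 342 [   7.6    0.3 -101.6] px 244.42 183.3
scene -0.095 64 [  2.9  -3.2 -99.3] px 243.92 181.5
scene -0.085 9 [  3.6   2.2 -84.3] px 245.11 177.3
scene -0.075 10 [  3.5   2.  -75.6] px 245.0 174.2
scene -0.065 10 [  1.7   1.9 -63.7] px 245.1 170.8
scene -0.055 8 [  4.4   0.5 -53.7] px 244.75 167.8
scene -0.045 9 [  3.6   1.8 -46.1] px 245.11 165.1
scene -0.035 6 [  5.3   1.8 -38.4] px 245.0 162.5
scene -0.025 53 [  8.4   4.3 -24.9] px 245.4 158.6
```

Call:
arm_command --commands '[{"hand":0,"travel":[0,0,0.04],"delta_rot":[0,0,0]},{"hand":0,"travel":[0,0,0.09],"delta_rot":[0,0,0]},{"hand":0,"travel":[0,0,0.14],"delta_rot":[0,0,0]},{"hand":0,"travel":[0,0,0.19],"delta_rot":[0,0,0]},{"hand":0,"travel":[0,0,0.24],"delta_rot":[0,0,0]},{"hand":0,"travel":[0,0,0.27],"delta_rot":[0,0,0]},{"hand":0,"travel":[0,0,0.284],"delta_rot":[0,0,0]},{"hand":0,"travel":[0,0,0.284],"delta_rot":[0,0,0]}]'

```text
clock: 17.9
eef_pos: [0.5141, -0.0259, 0.1301]
eef_rot: [-0.0, 0.98, 0.199, -0.0]
contact_force: [0.6, -0.4, -0.5]
opening: 0.0122
grip_force: 58.6
```

Call:
arm_command --commands '[{"hand":0,"travel":[0,0,0],"delta_rot":[0,0,0]},{"hand":0,"travel":[0,0,0],"delta_rot":[0,0,0]}]'

```text
clock: 18.07
eef_pos: [0.5145, -0.026, 0.1311]
eef_rot: [0.0, 0.98, 0.199, 0.001]
contact_force: [-0.5, -0.1, -0.5]
opening: 0.0121
grip_force: 58.6
```

Call:
arm_command --commands '[{"hand":0,"travel":[0,0,0.008],"delta_rot":[0,0,0]},{"hand":0,"travel":[0,0,0.014],"delta_rot":[0,0,0]},{"hand":0,"travel":[0,0,0.014],"delta_rot":[0,0,0]},{"hand":0,"travel":[0,0,0.014],"delta_rot":[0,0,0]}]'

```text
clock: 18.4
eef_pos: [0.5144, -0.0259, 0.1273]
eef_rot: [0.0, 0.98, 0.199, 0.0]
contact_force: [-1.1, 1.5, 3.8]
opening: 0.0127
grip_force: 59.2
```

```bash
python3 - <<'E'
from h import *
s,r=state();print(s["eef_pos"],s["contact_force"])
rodline("scene")
E
```

```text
[ 0.51436202 -0.02593509  0.12728037] [-1.10013833  1.53371883  3.82905955]
scene -0.135 1 [  29.4  -21.7 -131.1] px 236.0 218.0
scene -0.125 270 [   9.5   -7.  -122.1] px 242.16 211.6
scene -0.115 79 [   1.7  -13.6 -118.9] px 241.52 208.6
scene -0.105 46 [   2.1  -11.  -104.9] px 242.7 204.8
scene -0.095 37 [  3.  -22.1 -94.8] px 242.35 202.1
scene -0.085 44 [  2.6 -23.4 -85. ] px 241.75 198.9
scene -0.075 42 [  3.3  -0.1 -75.1] px 243.02 196.6
scene -0.065 30 [  6.    4.1 -65.6] px 245.97 194.8
scene -0.055 16 [ 13.3  35.4 -55. ] px 247.44 193.0
scene -0.045 15 [ 12.8  36.6 -45.2] px 252.27 190.0
scene -0.035 50 [ 31.5  -4.7 -34.2] px 244.34 188.9
scene -0.025 344 [  7.4   0.9 -27.2] px 244.53 182.7
```

Light contact of 3.8 N upward, so the flange is seated. I release it.

Call:
arm_command --commands '[{"hand":18,"travel":[0,0,0],"delta_rot":[0,0,0]},{"hand":24,"travel":[0,0,0],"delta_rot":[0,0,0]},{"hand":40,"travel":[0,0,0],"delta_rot":[0,0,0]},{"hand":60,"travel":[0,0,0],"delta_rot":[0,0,0]},{"hand":80,"travel":[0,0,0],"delta_rot":[0,0,0]},{"hand":85,"travel":[0,0,0],"delta_rot":[0,0,0]},{"hand":85,"travel":[0,0,0],"delta_rot":[0,0,0]},{"hand":85,"travel":[0,0,0],"delta_rot":[0,0,0]}]'

```text
clock: 19.12
eef_pos: [0.5141, -0.0259, 0.1268]
eef_rot: [-0.0, 0.98, 0.199, -0.0]
contact_force: [-0.1, 0.1, 0.4]
opening: 0.0849
grip_force: 0.0
```

Call:
arm_command --commands '[{"hand":85,"travel":[0,0,-0.08],"delta_rot":[0,0,0]},{"hand":85,"travel":[0,0,-0.2],"delta_rot":[0,0,0]},{"hand":85,"travel":[0,0,-0.3],"delta_rot":[0,0,0]},{"hand":85,"travel":[0,0,-0.38],"delta_rot":[0,0,0]},{"hand":85,"travel":[0,0,-0.4],"delta_rot":[0,0,0]},{"hand":85,"travel":[0,0,-0.4],"delta_rot":[0,0,0]},{"hand":85,"travel":[0,0,-0.4],"delta_rot":[0,0,0]}]'

```text
clock: 19.7
eef_pos: [0.5137, -0.0258, 0.2258]
eef_rot: [-0.0, 0.98, 0.199, -0.001]
contact_force: [-0.5, -0.2, -0.6]
opening: 0.0849
grip_force: 0.0
```

```bash
python3 - <<'E'
from h import *
s,r=state();t=s["eef_pos"];print(s["clock"],t,s["opening"])
P,p,d,u,v=cloud("scene")
h=np.array([.514,-.0255])
for a in np.arange(.04,.19,.01):
    k=(np.hypot(P[:,0]-h[0],P[:,1]-h[1])<.02)&(P[:,2]>=a)&(P[:,2]<a+.01)
    if k.sum():print(round(a,3),k.sum(),np.median(P[k],0).round(4),P[k][:,2].max().round(4),u[k].mean().round(1))
b=beaker((.52,-.286));plan([*b,.235])
E
```

```text
19.7 [ 0.51374471 -0.02580011  0.2258186 ] 0.08490404285702788
0.04 10 [ 0.5181 -0.0231  0.0444] 0.0497 244.9
0.05 9 [ 0.5181 -0.0231  0.0558] 0.06 245.0
0.06 6 [ 0.5163 -0.0231  0.0637] 0.0671 245.0
0.09 14 [ 0.5191 -0.0217  0.099 ] 0.0998 244.6
0.1 52 [ 0.5214 -0.0263  0.1027] 0.1089 244.1
0.11 16 [ 0.5202 -0.0235  0.1139] 0.1196 245.1
0.12 18 [ 0.521  -0.0236  0.1257] 0.1299 244.9
0.13 14 [ 0.5207 -0.0237  0.1351] 0.1394 245.1
0.14 15 [ 0.5204 -0.0239  0.1445] 0.1496 244.9
0.15 17 [ 0.5212 -0.024   0.1551] 0.1599 244.9
0.16 21 [ 0.5205 -0.0241  0.1661] 0.169 244.9
t 19.8 beaker [ 0.5201 -0.2856] 461 tip rel mm [ -6.2 261.8] tcp [ 0.5136 -0.0258  0.2253] F [0.2 0.7 0.6]
shift [-0.3805  0.9673 -0.0396]
```

Call:
arm_command --commands '[{"hand":85,"travel":[-0.04,0.1,0],"delta_rot":[0,0,0]},{"hand":85,"travel":[-0.1,0.25,0],"delta_rot":[0,0,0]},{"hand":85,"travel":[-0.16,0.4,0],"delta_rot":[0,0,0]},{"hand":85,"travel":[-0.22,0.55,0],"delta_rot":[0,0,0]},{"hand":85,"travel":[-0.28,0.7,0],"delta_rot":[0,0,0]},{"hand":85,"travel":[-0.34,0.85,0],"delta_rot":[0,0,0]},{"hand":85,"travel":[-0.384,0.973,0],"delta_rot":[0,0,0]},{"hand":85,"travel":[-0.384,0.973,0],"delta_rot":[0,0,0]}]'

```text
clock: 20.47
eef_pos: [0.5196, -0.2929, 0.2244]
eef_rot: [-0.0, 0.981, 0.196, -0.001]
contact_force: [-1.2, 0.5, -0.5]
opening: 0.0853
grip_force: 0.0
```

Call:
arm_command --commands '[{"hand":85,"travel":[0,0,0],"delta_rot":[0,0,0]},{"hand":85,"travel":[0,0,0.1],"delta_rot":[0,0,0]},{"hand":85,"travel":[0,0,0.22],"delta_rot":[0,0,0]},{"hand":85,"travel":[0,0,0.32],"delta_rot":[0,0,0]},{"hand":85,"travel":[0,0,0.38],"delta_rot":[0,0,0]},{"hand":85,"travel":[0,0,0.38],"delta_rot":[0,0,0]}]'

```text
clock: 20.97
eef_pos: [0.5191, -0.2848, 0.128]
eef_rot: [-0.003, 0.98, 0.199, -0.002]
contact_force: [0.2, -0.3, -0.4]
opening: 0.0851
grip_force: 0.0
```

```bash
python3 - <<'E'
from h import *
s,r=state();t=s["eef_pos"];print(s["clock"],t,s["opening"],r.as_matrix().round(4))
b=beaker((.52,-.286));plan([b[0]-.0003,b[1]-.0018,.06])
E
```

```text
20.9667 [ 0.51906335 -0.2848433   0.12801287] 0.08511737869459868 [[ 0.9206  0.3904 -0.0059]
 [ 0.3905 -0.9206  0.0052]
 [-0.0034 -0.0071 -1.    ]]
t 21.0167 beaker [ 0.5201 -0.2856] 463 tip rel mm [0.1 1.9] tcp [ 0.5199 -0.2857  0.1303] F [-0.1  0.8  0.3]
shift [-0.0025  0.0073  0.2812]
```

Call:
arm_command --commands '[{"hand":85,"travel":[0,0.004,0.04],"delta_rot":[0,0,0]},{"hand":85,"travel":[0,0.004,0.1],"delta_rot":[0,0,0]},{"hand":85,"travel":[0,0.004,0.16],"delta_rot":[0,0,0]},{"hand":85,"travel":[0,0.004,0.22],"delta_rot":[0,0,0]},{"hand":85,"travel":[0,0.004,0.26],"delta_rot":[0,0,0]},{"hand":85,"travel":[0,0.004,0.28],"delta_rot":[0,0,0]},{"hand":85,"travel":[0,0.004,0.28],"delta_rot":[0,0,0]},{"hand":85,"travel":[0,0.004,0.28],"delta_rot":[0,0,0]}]'

```text
clock: 21.68
eef_pos: [0.5211, -0.2884, 0.0625]
eef_rot: [0.0, 0.98, 0.199, 0.0]
contact_force: [-0.7, -1.0, 0.1]
opening: 0.0851
grip_force: 0.0
```

Call:
arm_command --commands '[{"hand":80,"travel":[0,0,0],"delta_rot":[0,0,0]},{"hand":76,"travel":[0,0,0],"delta_rot":[0,0,0]},{"hand":72,"travel":[0,0,0],"delta_rot":[0,0,0]},{"hand":69,"travel":[0,0,0],"delta_rot":[0,0,0]},{"hand":66,"travel":[0,0,0],"delta_rot":[0,0,0]},{"hand":60,"travel":[0,0,0],"delta_rot":[0,0,0]},{"hand":50,"travel":[0,0,0],"delta_rot":[0,0,0]},{"hand":50,"travel":[0,0,0],"delta_rot":[0,0,0]}]'

```text
clock: 22.35
eef_pos: [0.5209, -0.2881, 0.0628]
eef_rot: [0.0, 0.98, 0.199, 0.0]
contact_force: [-2.9, 3.0, 8.7]
opening: 0.0651
grip_force: 65.4
```

Call:
arm_command --commands '[{"hand":40,"travel":[0,0,0],"delta_rot":[0,0,0]},{"hand":40,"travel":[0,0,0],"delta_rot":[0,0,0]}]'

```text
clock: 22.52
eef_pos: [0.5209, -0.2881, 0.0628]
eef_rot: [0.0, 0.98, 0.199, 0.0]
contact_force: [-2.5, 2.5, 7.9]
opening: 0.0653
grip_force: 65.4
```

Call:
arm_command --commands '[{"hand":40,"travel":[0,0,-0.02],"delta_rot":[0,0,0]},{"hand":40,"travel":[0,0,-0.08],"delta_rot":[0,0,0]},{"hand":40,"travel":[0,0,-0.16],"delta_rot":[0,0,0]},{"hand":40,"travel":[0,0,-0.26],"delta_rot":[0,0,0]},{"hand":40,"travel":[0,0,-0.36],"delta_rot":[0,0,0]},{"hand":40,"travel":[0,0,-0.46],"delta_rot":[0,0,0]},{"hand":40,"travel":[0,0,-0.52],"delta_rot":[0,0,0]},{"hand":40,"travel":[0,0,-0.54],"delta_rot":[0,0,0]}]'

```text
clock: 23.18
eef_pos: [0.5214, -0.2889, 0.1996]
eef_rot: [0.002, 0.98, 0.199, 0.001]
contact_force: [0.2, 0.3, -1.3]
opening: 0.0651
grip_force: 67.0
```

Call:
arm_command --commands '[{"hand":40,"travel":[0,0,0],"delta_rot":[0,0,0]},{"hand":40,"travel":[0,0,0],"delta_rot":[0,0,0]},{"hand":40,"travel":[0,0,0],"delta_rot":[0,0,0]},{"hand":40,"travel":[0,0,0],"delta_rot":[0,0,0]},{"hand":40,"travel":[0,0,0],"delta_rot":[0,0,0]},{"hand":40,"travel":[0,0,0],"delta_rot":[0,0,0]},{"hand":40,"travel":[0,0,0],"delta_rot":[0,0,0]},{"hand":40,"travel":[0,0,0],"delta_rot":[0,0,0]}]'

```text
clock: 23.85
eef_pos: [0.5207, -0.2882, 0.1967]
eef_rot: [-0.0, 0.98, 0.199, -0.0]
contact_force: [-0.3, -0.1, -1.5]
opening: 0.0651
grip_force: 67.0
```

```bash
python3 - <<'E'
from h import *
s,r=state();t=s["eef_pos"];print(s["clock"],t,s["opening"],s["grip_force"],s["contact_force"],abs(s["joint_velocities"]).max())
b=beaker((.521,-.288),.05,.165,.2)
b=beaker((.521,-.288),.05,.2,.23)
P,p,d,u,v=cloud("scene")
k=(np.hypot(P[:,0]-.521,P[:,1]+.288)<.05)&(P[:,2]>.1);print("bottom z",np.percentile(P[k][:,2],[0,1,3]))
h=np.array([.514,-.0255]);k=(np.hypot(P[:,0]-h[0],P[:,1]-h[1])<.02)&(P[:,2]>.11);print("rod",P[k][:,2].max(),np.median(P[k],0))
E
```

```text
23.85 [ 0.52074665 -0.28824284  0.19668541] 0.06505870802174578 66.96161862462759 [-0.25632939 -0.10727221 -1.5252131 ] 0.0032632318667907426
t 23.9 beaker [ 0.5201 -0.2884] 295 tip rel mm [1.  2.2] tcp [ 0.5208 -0.2883  0.1968] F [-0.8  0.1 -1.3]
t 23.95 beaker [ 0.5217 -0.2885] 530 tip rel mm [-0.7  2.2] tcp [ 0.5207 -0.2883  0.1968] F [ 0.2 -0.1 -2.3]
bottom z [0.15447373 0.15999307 0.16874347]
rod 0.16823162703881214 [ 0.52043248 -0.02384085  0.1412177 ]
```

Beaker is held with its underside at about 155 mm, level and still, and the rod hangs upright in the stand. I hand the job in.

```bash
python3 -c "
from cell import ticket
print(ticket.close_job())"
```

```text
the job is handed in; nothing more can be done
None
```

I handed the job in at about 24 s; no verdict came back. The rod hangs upright in its stand and the beaker is held still and level about 155 mm above the bench over its plate. The stirring passes cleared the 7 mm limits by only 1–2 mm on my camera measurements, and I last counted all five beads in the beaker before gripping and lifting it.

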